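Exercise check-valve poppets on an indexing table

TASK

Stand every check-valve cartridge from the bench upright in a nest of its own on the rotary indexing table. Then take the screwdriver from its block and exercise the poppets one after the other, tallest cartridge first and shortest last: turn the table by its pegs until the cartridge clicks home under the guide hole, push its recessed poppet all the way down with the screwdriver's tip through the hole and hold it for half a second. Finally stand the screwdriver back in its block, leave the cartridges in their nests, and do not disturb the other things on the bench.

Things in the scene. Friction and masses are not known exactly. Their poses are not given: they have to be found in the camera images.
- fixture: rotary indexing fixture, bolted down. Grey round base 224 mm across; on it an aluminium turntable 220 mm across, top face 42 mm above the bench. Origin on the turntable's axis at bench level, z up, x toward a grey column (centre 152 mm out, 22 x 40 mm, 120 mm tall) which carries a steel bridge (36 mm wide, 116 to 128 mm above the bench) that reaches in over one nest, from 51 to 141 mm out.
- bush (a point): centre of the upper mouth of the guide hole in the fixture's bridge, 128 mm above the bench. The hole is vertical, 16 mm in diameter, 12 mm deep, with a 3 mm chamfer, 66 mm from the turntable's axis, straight above the nest that is at that station.
- index_table (a joint): angle (rad) of the turntable, counter-clockwise from above, endless both ways. A spring plunger clicks it home at every multiple of pi/3 (60 degrees), with one nest exactly below the guide hole; let go anywhere, it runs to the nearest click. Going over the hump between clicks takes 2 to 3 N at a peg.
- peg0 (a point): top centre of one of six upright steel pegs to turn the table by, 72 mm above the bench; 9 mm in diameter, 30 mm tall above the table, on a circle of 100 mm radius. This one is 30 degrees counter-clockwise of nest 0, the others follow every 60 degrees. They pass under the bridge. Push a peg sideways with shut fingers or with the shaft of the held screwdriver.
- block_hole (a point): centre of the mouth of the hole in the fixed wooden tool block, 56 x 56 mm, 112 mm tall; the vertical hole is 14 mm in diameter, 105 mm deep, with a 2 mm chamfer.
- driver: loose screwdriver, blue handle, 70 g, standing tip down in the block. Its +y runs from tip to handle end; its long axis is the line x = 0, z = 13.5 mm of its frame. Along y: steel shaft 6 mm thick from the tip at -92 to 8 mm, there a shoulder 17 mm wide that rests on the block, handle widening to 28 mm at 41, cylindrical 28 mm from 41 to 94, end at 100 mm.
- driver_tip (a point): tip of the screwdriver, on its long axis, 158 mm from point driver_grip.
- driver_grip (a point): point on the screwdriver's long axis in the middle of the cylindrical part of the handle (28 mm in diameter), a good place to grip; 35 mm below the handle's end.
- nest0 (a point): centre of nest 0 at the turntable's top face, 42 mm above the bench (moves with the table). Six equal nests lie on a circle of 66 mm radius, 60 degrees apart, numbered counter-clockwise; each is a flat spot between four round pins, 6 mm thick and 7 mm tall with tapered tops, that leave a 43 mm circle for a 38 mm cartridge.
- nest1 (a point): centre of nest 1 at the turntable's top face, 42 mm above the bench (moves with the table). Six equal nests lie on a circle of 66 mm radius, 60 degrees apart, numbered counter-clockwise; each is a flat spot between four round pins, 6 mm thick and 7 mm tall with tapered tops, that leave a 43 mm circle for a 38 mm cartridge.
- nest2 (a point): centre of nest 2 at the turntable's top face, 42 mm above the bench (moves with the table). Six equal nests lie on a circle of 66 mm radius, 60 degrees apart, numbered counter-clockwise; each is a flat spot between four round pins, 6 mm thick and 7 mm tall with tapered tops, that leave a 43 mm circle for a 38 mm cartridge.
- nest3 (a point): centre of nest 3 at the turntable's top face, 42 mm above the bench (moves with the table). Six equal nests lie on a circle of 66 mm radius, 60 degrees apart, numbered counter-clockwise; each is a flat spot between four round pins, 6 mm thick and 7 mm tall with tapered tops, that leave a 43 mm circle for a 38 mm cartridge.
- nest4 (a point): centre of nest 4 at the turntable's top face, 42 mm above the bench (moves with the table). Six equal nests lie on a circle of 66 mm radius, 60 degrees apart, numbered counter-clockwise; each is a flat spot between four round pins, 6 mm thick and 7 mm tall with tapered tops, that leave a 43 mm circle for a 38 mm cartridge.
- nest5 (a point): centre of nest 5 at the turntable's top face, 42 mm above the bench (moves with the table). Six equal nests lie on a circle of 66 mm radius, 60 degrees apart, numbered counter-clockwise; each is a flat spot between four round pins, 6 mm thick and 7 mm tall with tapered tops, that leave a 43 mm circle for a 38 mm cartridge.
- cartridge_a: the tallest of the check-valve cartridges: upright plain steel cylinder, 38 mm in diameter, 62 mm tall, 170 g, loose on the bench at the start; may be absent. Origin at the centre of its underside, z up along its axis. In the middle of its top is a bore 20 mm in diameter; 10 mm down in it sits a brass spring poppet 15 mm across.
- poppet_a (a joint): how far (m) the poppet of the tallest cartridge is pushed in: 0 at rest, 0.005 at the stop; about 1.4 N to start it and 4.9 N at the stop; it springs back.
- cartridge_b: the second tallest of the check-valve cartridges: upright plain steel cylinder, 38 mm in diameter, 52 mm tall, 170 g, loose on the bench at the start; may be absent. Origin at the centre of its underside, z up along its axis. In the middle of its top is a bore 20 mm in diameter; 10 mm down in it sits a brass spring poppet 15 mm across.
- poppet_b (a joint): how far (m) the poppet of the second tallest cartridge is pushed in: 0 at rest, 0.005 at the stop; about 1.4 N to start it and 4.9 N at the stop; it springs back.
- cartridge_c: the third tallest of the check-valve cartridges: upright plain steel cylinder, 38 mm in diameter, 42 mm tall, 170 g, loose on the bench at the start; may be absent. Origin at the centre of its underside, z up along its axis. In the middle of its top is a bore 20 mm in diameter; 10 mm down in it sits a brass spring poppet 15 mm across.
- poppet_c (a joint): how far (m) the poppet of the third tallest cartridge is pushed in: 0 at rest, 0.005 at the stop; about 1.4 N to start it and 4.9 N at the stop; it springs back.
- cartridge_d: the shortest of the check-valve cartridges: upright plain steel cylinder, 38 mm in diameter, 32 mm tall, 170 g, loose on the bench at the start; may be absent. Origin at the centre of its underside, z up along its axis. In the middle of its top is a bore 20 mm in diameter; 10 mm down in it sits a brass spring poppet 15 mm across.
- poppet_d (a joint): how far (m) the poppet of the shortest cartridge is pushed in: 0 at rest, 0.005 at the stop; about 1.4 N to start it and 4.9 N at the stop; it springs back.
- bearing: bystander, to be left alone: big ball bearing, 62 mm across, 16 mm tall, lying on the bench; origin at the centre of its underside.
- tape: bystander, to be left alone: roll of black tape, 58 mm across, 19 mm tall, lying on the bench; origin at the centre of its underside.
Mind the look-alikes: they are no part of the job. What is shaped like the cartridge_b but blue is not meant.

How it is judged:
On the way, in this order (a step that is already met when the one before it is completed fails the run):
1. the poppet of the tallest cartridge is held down at least 3.5 of its 5 mm by the screwdriver while the cartridge stands in a nest under the guide hole (value of joint poppet_a above 0.0035 m and contact force between driver and poppet_a above 0.5 N and horizontal distance between cartridge_a and bush below 0.008 m and height (world z) of cartridge_a above 0.036 m), for 0.2 s.
2. the poppet of the second tallest cartridge is held down at least 3.5 of its 5 mm by the screwdriver while the cartridge stands in a nest under the guide hole (value of joint poppet_b above 0.0035 m and contact force between driver and poppet_b above 0.5 N and horizontal distance between cartridge_b and bush below 0.008 m and height (world z) of cartridge_b above 0.036 m), for 0.2 s.
3. the poppet of the third tallest cartridge is held down at least 3.5 of its 5 mm by the screwdriver while the cartridge stands in a nest under the guide hole (value of joint poppet_c above 0.0035 m and contact force between driver and poppet_c above 0.5 N and horizontal distance between cartridge_c and bush below 0.008 m and height (world z) of cartridge_c above 0.036 m), for 0.2 s.
4. the poppet of the shortest cartridge is held down at least 3.5 of its 5 mm by the screwdriver while the cartridge stands in a nest under the guide hole (value of joint poppet_d above 0.0035 m and contact force between driver and poppet_d above 0.5 N and horizontal distance between cartridge_d and bush below 0.008 m and height (world z) of cartridge_d above 0.036 m), for 0.2 s.
At the end, for the whole second after the job is handed in: every cartridge present stands upright (within 6 degrees) in a nest, within 7 mm of the nest's centre and down on the table; the screwdriver stands tip down in the block's hole, its tip less than 30 mm above the bench, leaning less than 11 degrees; all at rest ((horizontal distance between cartridge_a and nest0 below 0.007 m or horizontal distance between cartridge_a and nest1 below 0.007 m or horizontal distance between cartridge_a and nest2 below 0.007 m or horizontal distance between cartridge_a and nest3 below 0.007 m or horizontal distance between cartridge_a and nest4 below 0.007 m or horizontal distance between cartridge_a and nest5 below 0.007 m) and angle between each of cartridge_a, cartridge_b, cartridge_c, cartridge_d's own z axis and vertical below 0.1 rad and height (world z) of cartridge_a between 0.038 and 0.046 m and linear speed of each of cartridge_a, cartridge_b, cartridge_c, cartridge_d, driver below 0.02 m/s and (horizontal distance between cartridge_b and nest0 below 0.007 m or horizontal distance between cartridge_b and nest1 below 0.007 m or horizontal distance between cartridge_b and nest2 below 0.007 m or horizontal distance between cartridge_b and nest3 below 0.007 m or horizontal distance between cartridge_b and nest4 below 0.007 m or horizontal distance between cartridge_b and nest5 below 0.007 m) and height (world z) of cartridge_b between 0.038 and 0.046 m and (horizontal distance between cartridge_c and nest0 below 0.007 m or horizontal distance between cartridge_c and nest1 below 0.007 m or horizontal distance between cartridge_c and nest2 below 0.007 m or horizontal distance between cartridge_c and nest3 below 0.007 m or horizontal distance between cartridge_c and nest4 below 0.007 m or horizontal distance between cartridge_c and nest5 below 0.007 m) and height (world z) of cartridge_c between 0.038 and 0.046 m and (horizontal distance between cartridge_d and nest0 below 0.007 m or horizontal distance between cartridge_d and nest1 below 0.007 m or horizontal distance between cartridge_d and nest2 below 0.007 m or horizontal distance between cartridge_d and nest3 below 0.007 m or horizontal distance between cartridge_d and nest4 below 0.007 m or horizontal distance between cartridge_d and nest5 below 0.007 m) and height (world z) of cartridge_d between 0.038 and 0.046 m and horizontal distance between driver_tip and block_hole below 0.012 m and height (world z) of driver_tip below 0.03 m and angle between driver's own y axis and vertical below 0.2 rad); the robot touches nothing.
It fails at once if the bearing is moved more than 3 cm (distance of bearing from where it was at the start of the episode above 0.03 m).
It fails at once if the tape is moved more than 3 cm (distance of tape from where it was at the start of the episode above 0.03 m).
Of cartridge_a, cartridge_b, cartridge_c, cartridge_d only 3 to 4 are there at a start; the rules pass over those that are not, and their reading is None.
At some moment in a run one of cartridge_c, cartridge_d may be knocked a few centimetres aside while the robot is not near it.
It also fails if it takes over 210 s, if anything falls off the work surface, if the arm or the gripper's body presses on something with over 40 N, if the wrist force passes 120 N, or if a joint passes its speed limit or range.

ROBOT

A 6-joint arm with a two-finger parallel gripper is mounted at the origin on the work surface; the furniture and walls round the work are solid. World frame = base frame: x ahead of the robot, y to its left, z up, the work surface at z = 0. Lengths are in m, angles in rad, forces in N, time in s.
With the tool pointing down it reaches from about 0.325 to 0.85 m from the base axis. Payload 4.4 kg.
Tool frame: the origin (TCP) lies on the centre line of the jaws, within the pads' length; the fingertips stand 22 mm ahead of it and the grasp point (between the pads) lies 3 mm ahead of it; z points along the fingers, y is the line along which they close (so a half turn about z gives the same grasp; the last joint's range is limited). The gripper opens to 94 mm and grips with 3 to 60 N. Pads are 16 mm wide; open, the fingers measure 119 mm over their backs; the gripper's body (75 mm by 177 mm) begins 78 mm behind the grasp point.
Start: joints at [1.127, 0.207, 1.542, -0, 1.393, -0.15], TCP at [0.167, 0.55, 0.227] pointing down, gripper open.
Joint ranges: [-2.73, 2.73], [-0.86, 2.22], [0.23, 2.46], [-1.11, 4.25], [0.08, 2.63], [-2.82, 2.82]. Speed limits (rad/s): [2.79, 2.79, 3.14, 3.14, 3.14, 3.14].

INTERFACE

Orientations are given as a rotation vector (axis times angle).
In Python, from cell import monitor, snapshot, finish_job gives the robot as it stands.
- The arm moves only by the tool move_arm, never from a script. Its argument "motion" is a list of rows, each a list of 7 numbers: the shift along the tool's x, y, z in m, then the turn, a rotation vector about the tool's x, y, z in rad, then the opening, from 0 (shut) to 1 (fully open). A call has exactly 5 rows; each row shifts and turns the commanded pose from where the row before left it, along the tool's axes as they then stand; what a row does not reach is not made up. A row lasts 1/10 s, in which the tool goes at most 50 mm and 8.59 degrees, less where a joint would pass 70% of its speed; a pose out of reach is approached as far as the arm can. A call with a gripper value outside its range is refused whole. The fingers move at their own pace and stop on an object; "squeeze" is the grip in N (left out, the last holds). Time passes only in rows, so rows that do not move let the fingers close, or fill a call up. It gives the time, the measured TCP pose, the force, the opening and the grip force at its end, in the units of the state.
- monitor.sense(): the state, without advancing time (a new reading comes with each control period).
- snapshot(name): name is "side" or "top"; returns a dict with "img" (420x560x3 uint8, blue, green, red), "intrinsics" (3x3 intrinsics, pixels), "rvec" (rotation vector, rad) and "tvec" (3), from world to camera coordinates, as OpenCV has them. Camera axes: x right, y down, z forward; pixel columns grow to the right and rows downward; lengths in m; the calibration is good to about 2 mm. A picture is of the moment at which its call begins. There is no depth.
- finish_job(): hands the job in; it is judged then, once.
The state is a dict: "clock": time; "joints": joint angles; "dq": joint speeds; "joint_efforts": joint torques, N m; "ee_pos": TCP position; "orientation": TCP orientation; "force": force on the tool from outside, world axes, zero at the start; "moment": the same for the moment, N m; "width": opening from 0.0 (shut) to 1.0 (fully open); "finger_force": force on a finger pad.
Only numpy, scipy, OpenCV 4.12 (cv2) and the standard library are available. Lean on these libraries where they do the work, as an engineer would, in place of code of your own. Each camera call takes 0.05 s, during which the arm holds its last target. There are 200 camera calls.

## Working session

There is one attempt and no reset: what is moved stays moved. The work goes in short steps, Python scripts to look and compute and a tool call to move; the robot and the scene stay as the last step left them, time stands still between calls to the robot, and variables do not carry over. Pictures are saved under pics/ and viewed, at most 14 in all, crops included, and the job is handed in when it is done.

Besides the shell and the picture viewer there is one more tool, called after "Request:" as name(argument=value, ...) on one line, values as JSON. move_arm: Moves the arm, as the interface text tells. Its arguments: {"type":"object","properties":{"motion":{"type":"array","items":{"type":"array","items":{"type":"number"}}},"squeeze":{"type":"number"}},"required":["motion"]}

```bash
ls; mkdir -p pics
python3 - <<'E'
from cell import monitor, snapshot
import cv2
s=monitor.sense(); print({k:(v if not hasattr(v,'round') else v) for k,v in s.items()})
for n in("side","top"):
    d=snapshot(n); cv2.imwrite(f"pics/{n}0.png",d["img"]); print(n,d["intrinsics"],d["rvec"],d["tvec"])
E
```

```text
pics
{'clock': 0.0, 'joints': array([ 1.12650231e+00,  2.07423298e-01,  1.54293234e+00, -3.03802774e-05,
        1.39352598e+00, -1.50494793e-01]), 'dq': array([ 0.00100149, -0.00199683, -0.00164803,  0.00063015, -0.00149923,
        0.00049462]), 'joint_efforts': array([-6.60300029e-04, -3.70886922e+01, -2.81411076e+01,  6.97182678e-02,
        3.63620231e-02, -1.96797196e-04]), 'ee_pos': array([0.1662003 , 0.54965978, 0.22629916]), 'orientation': array([-0.45973807, -3.1071207 ,  0.00345074]), 'force': array([-0.38711264, -0.33102897, -1.38755553]), 'moment': array([ 0.01820985,  0.03045707, -0.00053233]), 'finger_force': 0.0, 'width': 0.9996663314216976}
side [[543.91438548   0.         282.44953121]
 [  0.         543.91438548 206.1797915 ]
 [  0.           0.           1.        ]] [ 0.1788816  -2.5936025   1.57658245] [0.52487948 0.14705887 1.37237838]
top [[420.32662483   0.         283.68161623]
 [  0.         420.32662483 211.81244371]
 [  0.           0.           1.        ]] [ 2.11991701 -2.11723946  0.19582569] [-0.04697357  0.53829656  1.03659444]
```

View pics/side0.png

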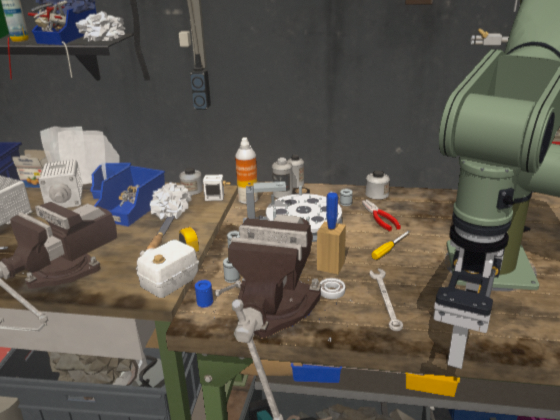

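View pics/top0.png

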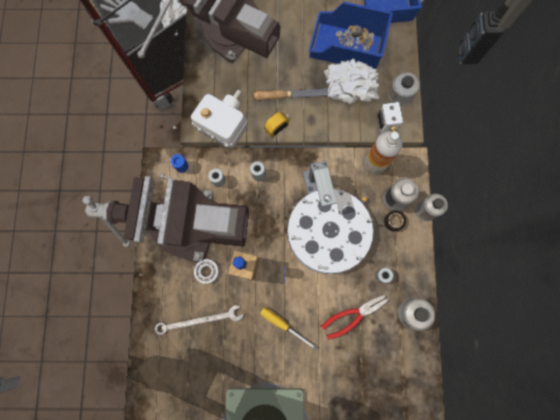

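Side: the driver (332,205) is in its block, with cartridges near (231,268), (233,238) and (346,196). The blue decoy is at (204,293). Top: cartridges at (216,176), (257,169) and (386,275), turntable centred near (330,231). I'll zoom in to measure.

```bash
cat > h.py <<'E'
import numpy as np, cv2
from cell import monitor, snapshot
from scipy.spatial.transform import Rotation as R
def ray(d,u,v):
    Rm=cv2.Rodrigues(np.array(d["rvec"]))[0]; t=np.array(d["tvec"]).ravel()
    return -Rm.T@t, Rm.T@np.linalg.solve(d["intrinsics"],[u,v,1.])
def onz(d,u,v,z):
    c,r=ray(d,u,v); return (c+r*(z-c[2])/r[2])
def proj(d,P):
    return cv2.projectPoints(np.float64(P).reshape(-1,3),np.array(d["rvec"]),np.array(d["tvec"]),d["intrinsics"],None)[0].reshape(-1,2)
def st():
    s=monitor.sense(); Rm=R.from_rotvec(s["orientation"])
    print("t",round(s["clock"],2),"p",np.round(s["ee_pos"],4),"R",np.round(Rm.as_matrix(),3).tolist(),"F",np.round(s["force"],1),"w",round(s["width"],3),"ff",round(s["finger_force"],1),"q",np.round(s["joints"],2)); return s
E
python3 - <<'E'
from h import *
t=snapshot("top"); s=snapshot("side")
a=t["img"][140:300,160:410]; b=s["img"][170:310,180:370]
a=cv2.resize(a,None,fx=3.2,fy=3.2,interpolation=cv2.INTER_CUBIC); b=cv2.resize(b,None,fx=4,fy=4,interpolation=cv2.INTER_CUBIC)
cv2.imwrite("pics/topc.png",a); cv2.imwrite("pics/sidec.png",b)
print(ray(t,0,0)[0],ray(s,0,0)[0])
for uv,z in (((216,176),.05),((257,169),.05),((386,275),.05),((330,231),.042),((243,266),.112)): print(uv,onz(t,*uv,z).round(3))
E
```

```text
[ 0.332299   -0.0531923   1.11948456] [0.32388146 1.21568721 0.77314462]
(216, 176) [0.635 0.132 0.05 ]
(257, 169) [0.654 0.024 0.05 ]
(386, 275) [ 0.377 -0.304  0.05 ]
(330, 231) [ 0.49  -0.166  0.042]
(243, 266) [0.395 0.05  0.112]
```

View pics/topc.png

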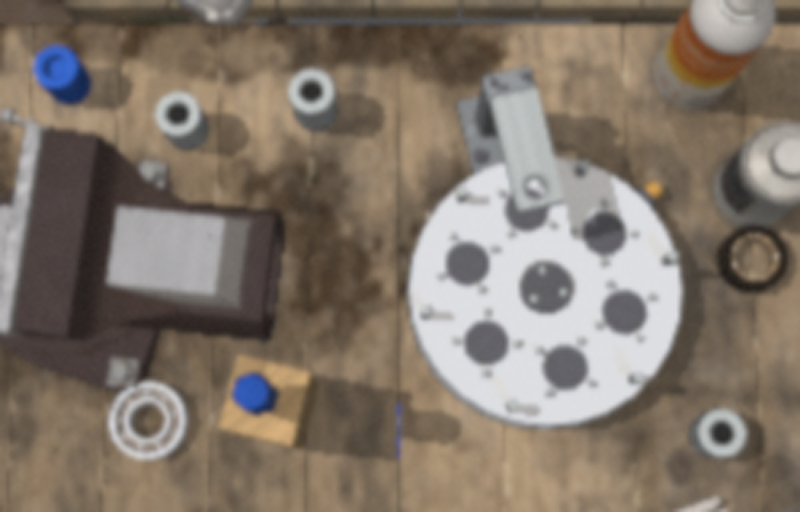

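View pics/sidec.png

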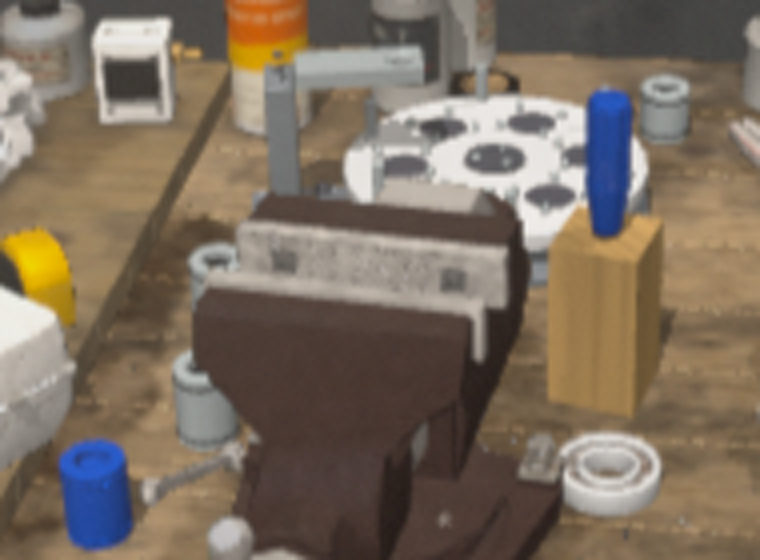

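Run:
```python
from h import *
from scipy.optimize import least_squares
t=snapshot("top"); s=snapshot("side")
T=lambda x,y:(x/3.2+160-.35,y/3.2+140-.35); S=lambda x,y:(x/4+180-.375,y/4+170-.375)
def tri(a,b):
    (c1,r1),(c2,r2)=ray(t,*a),ray(s,*b)
    k=np.linalg.lstsq(np.c_[r1,-r2],c2-c1,rcond=None)[0]; p,q=c1+k[0]*r1,c2+k[1]*r2
    return ((p+q)/2).round(4),np.round((p-q)*1000,1)
print("P1",tri(T(180,115),S(207,368)));print("P2",tri(T(311.5,92),S(216,259)));print("P3",tri(T(721.5,433),S(666,89)))
print("handle",tri(T(254,392),S(611,99)),"at .204",onz(t,*T(254,392),.204))
print("bush",onz(t,*T(537,185),.128)); print("block",onz(t,*T(266.5,401),.112))
N=np.array([T(*p) for p in((467,263),(487,343),(565,367),(625,312),(605,234))])
f=lambda p:(proj(t,[[p[0]+.066*np.cos(p[2]+k*np.pi/3),p[1]+.066*np.sin(p[2]+k*np.pi/3),.042] for k in range(1,6)])-N).ravel()
r=least_squares(f,[.49,-.166,.1],x_scale=.01); print("fix",r.x,np.degrees(r.x[2]),r.fun.round(1)); x,y,a=r.x
print("bush from fit",x+.066*np.cos(a),y+.066*np.sin(a), "hub",onz(t,*T(546,288),.042))
print("bearing",onz(t,*T(147,420),.016),"tape",onz(t,*T(753,258),.019))
print("vise jaw",onz(t,*T(275,270),.1), onz(t,*T(110,240),.1))
print("deco cans",onz(t,*T(790,160),.1),onz(t,*T(745,20),.15))
```

```text
P1 (array([0.6361, 0.1331, 0.0475]), array([0.8, 0.1, 0.2]))
P2 (array([0.6539, 0.024 , 0.0595]), array([-2.3, -0.2, -0.7]))
P3 (array([ 0.378 , -0.3044,  0.0383]), array([-1., -0., -0.]))
handle (array([0.398 , 0.0497, 0.2013]), array([-0.3, -0. , -0. ])) at .204 [0.39761194 0.0494013  0.204     ]
bush [ 0.55895044 -0.15253199  0.128     ]
block [0.3975132  0.05024418 0.112     ]
fix [ 0.4935119  -0.16688002  0.21820104] 12.501998457610968 [ 0.3  0.1 -0.2 -0.1  0.1  0.1 -0.1  0.  -0.1 -0.1]
bush from fit 0.5579469401181611 -0.1525927544384142 hub [ 0.49321992 -0.16689615  0.042     ]
bearing [0.38820267 0.15716946 0.016     ] tape [ 0.52192953 -0.34122981  0.019     ]
vise jaw [0.49832906 0.04696651 0.1       ] [0.52167441 0.17486035 0.1       ]
deco cans [ 0.58539181 -0.3525171   0.1       ] [ 0.68182995 -0.30970504  0.15      ]
```

```bash
cat >> h.py <<'E'
P={'b':(.634,.132),'a':(.653,.024),'c':(.378,-.304)}; C=np.array([.4935,-.1669]); A0=12.5
def stn(deg,r=.066): return C+r*np.array([np.cos(np.radians(deg)),np.sin(np.radians(deg))])
def go(x,y,z,ydir=None):
    "tool-frame shift and z turn from the measured pose to a target"
    s=monitor.sense(); Rm=R.from_rotvec(s["orientation"]).as_matrix(); p=s["ee_pos"]
    yd=np.degrees(np.arctan2(Rm[1,1],Rm[0,1])); tilt=np.degrees(np.arccos(-Rm[2,2]))
    print("p",p.round(4),"ydir",yd.round(2),"tilt",tilt.round(2),"q1,q6",np.degrees(s["joints"][[0,5]]).round(0))
    if ydir is not None:
        dy=(ydir-yd+90)%180-90; print("turn z by",np.round(-np.radians(dy),4))
        c,q=np.cos(np.radians(dy)),np.sin(np.radians(dy)); Rm=np.array([[c,-q,0],[q,c,0],[0,0,1]])@Rm
    print("shift (after turn)",(Rm.T@(np.array([x,y,z])-p)).round(4))
E
python3 - <<'E'
from h import *
t=snapshot("top"); s=snapshot("side")
T=lambda x,y:(x/3.2+160-.35,y/3.2+140-.35)
p=[onz(t,*T(180,115.5),.052),onz(t,*T(311.5,92.5),.062),onz(t,*T(721.5,433),.042)]
for q in p: print(q.round(4))
for q,n in zip(p,"bac"):
  for h in (.032,.042,.052,.062):
    # base & top front point in the side view, from top-view position for that height
    w=onz(t,*proj(t,[q])[0],h); pr=proj(s,[[w[0],w[1],h],[w[0],w[1]+.019,0]]); print(n,h,((pr-[180,170]+.375)*4).round(0).tolist())
go(.634,.132,.2,90)
E
```

```text
[0.6348 0.1323 0.052 ]
[0.6515 0.0236 0.062 ]
[ 0.3774 -0.3035  0.042 ]
b 0.032 [[200.0, 391.0], [196.0, 452.0]]
b 0.042 [[204.0, 376.0], [201.0, 451.0]]
b 0.052 [[208.0, 361.0], [207.0, 450.0]]
b 0.062 [[212.0, 346.0], [212.0, 448.0]]
a 0.032 [[210.0, 296.0], [207.0, 353.0]]
a 0.042 [[214.0, 283.0], [211.0, 353.0]]
a 0.052 [[218.0, 270.0], [216.0, 352.0]]
a 0.062 [[221.0, 256.0], [221.0, 352.0]]
c 0.032 [[667.0, 96.0], [664.0, 144.0]]
c 0.042 [[668.0, 85.0], [665.0, 145.0]]
c 0.052 [[668.0, 75.0], [665.0, 146.0]]
c 0.062 [[669.0, 64.0], [666.0, 148.0]]
p [0.1665 0.5503 0.2273] ydir 73.17 tilt 0.02 q1,q6 [65. -9.]
turn z by -0.2938
shift (after turn) [-0.4675 -0.4183  0.0274]
```

Run:
```python
from h import *
t=snapshot("top"); s=snapshot("side")
L=[]
for d,c in ((t,(216,178)),(t,(258,171)),(t,(386,275)),(t,(179,163)),(s,(231,269)),(s,(233,240)),(s,(346,197)),(s,(204,293))):
    L.append(cv2.resize(d["img"][c[1]-14:c[1]+14,c[0]-14:c[0]+14],(196,196),interpolation=cv2.INTER_NEAREST))
cv2.imwrite("pics/z.png",np.vstack([np.hstack(L[:4]),np.hstack(L[4:])]))
T=lambda x,y:(x/3.2+160-.35,y/3.2+140-.35); S=lambda x,y:(x/4+180-.375,y/4+170-.375)
def tri(a,b):
    (c1,r1),(c2,r2)=ray(t,*a),ray(s,*b)
    k=np.linalg.lstsq(np.c_[r1,-r2],c2-c1,rcond=None)[0]; p,q=c1+k[0]*r1,c2+k[1]*r2
    return ((p+q)/2).round(4),np.round((p-q)*1000,1)
print("blue",tri(T(60,66),S(96,455)),"hub",tri(T(546,288),S(494,158)),"bearing",tri(T(148,420),S(607,463)))
```

```text
blue (array([0.677 , 0.2336, 0.0507]), array([1.2, 0.1, 0.4])) hub (array([ 0.4942, -0.1667,  0.0435]), array([-2.4, -0.1, -0.3])) bearing (array([0.389 , 0.1567, 0.0144]), array([-1.4, -0. , -0.1]))
```

View pics/z.png

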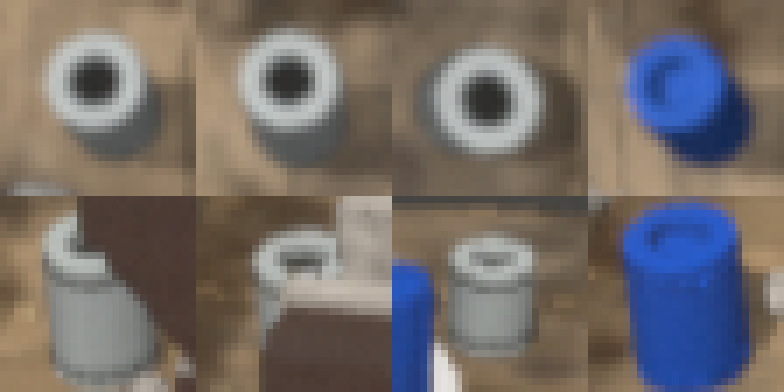

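Run:
```python
from h import *
t=snapshot("top"); s=snapshot("side")
T=lambda x,y:(x/3.2+160-.35,y/3.2+140-.35)
top={'b':T(180,115.5),'a':T(311.5,92.5),'c':T(721.5,433),'blue':T(60,67)}
sc={'b':(231,269),'a':(233,240),'c':(346,197),'blue':(204,293)}
th=np.linspace(0,2*np.pi,60); rows=[]
for hs in ((.052,.062,.042,.052),(.042,.052,.032,.052)):
    row=[]
    for n,h in zip(('b','a','c','blue'),hs):
        w=onz(t,*top[n],h)
        for d,c in ((t,np.int32(top[n])),(s,sc[n])):
            k=9 if 0 else 7; c=(int(c[0]),int(c[1])+(2 if d is t else 0)); H=14 if d is t else 20
            im=cv2.resize(d["img"][c[1]-H:c[1]+H,c[0]-14:c[0]+14],None,fx=k,fy=k,interpolation=cv2.INTER_CUBIC)
            if d is t: continue
            for z in (0,h):
                pp=proj(d,np.c_[w[0]+.019*np.cos(th),w[1]+.019*np.sin(th),0*th+z])
                cv2.polylines(im,[np.int32((pp-[c[0]-14,c[1]-H]+.5)*k)],True,(0,0,255) if z else (0,255,255),1)
            row.append(im)
    rows.append(np.hstack(row))
cv2.imwrite("pics/ov.png",np.vstack(rows))
```

```text
(no output)
```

View pics/ov.png

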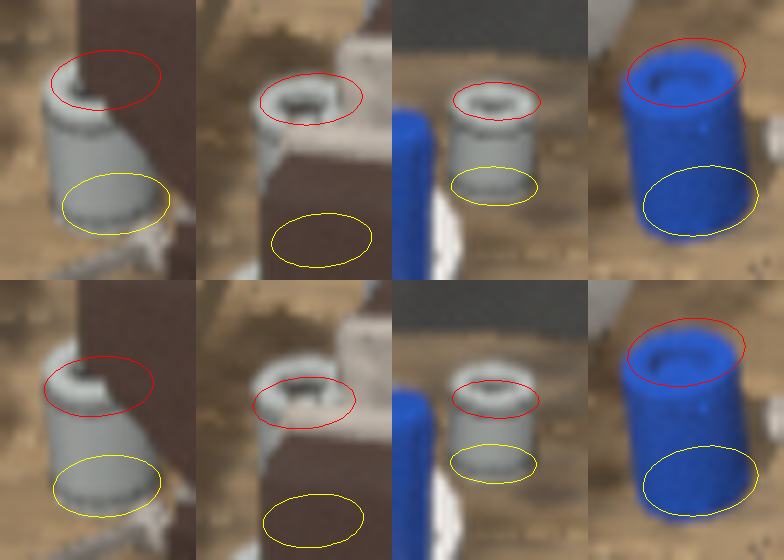

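The zoomed pictures settle the heights. (207,368) in the side crop is cartridge b, (216,259) is a and (666,88) is c, so d is absent.

Request:
move_arm(motion=[[0,0,0,0,0,-0.147,1],[0,0,0,0,0,-0.1468,1],[-0.036,-0.032,0,0,0,0,1],[-0.036,-0.032,0,0,0,0,1],[-0.036,-0.032,0,0,0,0,1]], squeeze=25)

```text
clock: 1.1
ee_pos: [0.2752, 0.4535, 0.2276]
orientation: [-0.003, 3.141, 0.001]
force: [0.8, 1.5, 0.2]
width: 0.996
finger_force: 0.0
```

Request:
move_arm(motion=[[-0.036,-0.032,0,0,0,0,1],[-0.036,-0.032,0,0,0,0,1],[-0.036,-0.032,0,0,0,0,1],[-0.036,-0.032,0,0,0,0,1],[-0.036,-0.032,0,0,0,0,1]])

```text
clock: 1.6
ee_pos: [0.4559, 0.2929, 0.2278]
orientation: [0.0, 3.141, 0.001]
force: [0.0, 0.4, 0.3]
width: 1.002
finger_force: 0.0
```

Request:
move_arm(motion=[[-0.036,-0.032,0,0,0,0,1],[-0.036,-0.032,0,0,0,0,1],[-0.036,-0.033,0,0,0,0,1],[-0.036,-0.033,0.01,0,0,0,1],[0,0,0.01,0,0,0,1]])

```text
clock: 2.1
ee_pos: [0.6029, 0.1596, 0.2075]
orientation: [0.01, 3.138, -0.003]
force: [-0.3, 0.7, -0.4]
width: 1.003
finger_force: 0.0
```

```bash
python3 -c "
from h import *
go(.6348,.1323,.038,90)"
```

```text
p [0.6029 0.1596 0.2075] ydir 89.63 tilt 0.23 q1,q6 [  7. -83.]
turn z by -0.0064
shift (after turn) [-0.0313 -0.027   0.1696]
```

Request:
move_arm(motion=[[0,0,0,0,0,0,1],[0,0,0,0,0,0,1],[0,0,0,0,0,0,1],[0,0,0,0,0,0,1],[0,0,0,0,0,0,1]])

```text
clock: 2.6
ee_pos: [0.5983, 0.1654, 0.2083]
orientation: [-0.002, 3.14, 0.0]
force: [1.1, 0.9, 0.4]
width: 1.004
finger_force: 0.0
```

```bash
python3 -c "
from h import *
go(.6348,.1323,.038,90)"
```

```text
p [0.5983 0.1654 0.2083] ydir 90.09 tilt 0.07 q1,q6 [  7. -83.]
turn z by 0.0016
shift (after turn) [-0.0363 -0.0331  0.1703]
```

Request:
move_arm(motion=[[-0.036,-0.033,0,0,0,0,1],[0,0,0.04,0,0,0,1],[0,0,0.04,0,0,0,1],[0,0,0.04,0,0,0,1],[0,0,0.03,0,0,0,1]])

```text
clock: 3.1
ee_pos: [0.6331, 0.1316, 0.055]
orientation: [0.001, -3.139, 0.0]
force: [-0.5, -0.1, -0.4]
width: 1.001
finger_force: 0.0
```

Request:
move_arm(motion=[[0,0,0.02,0,0,0,1],[0,0,0,0,0,0,0.6],[0,0,0,0,0,0,0.2],[0,0,0,0,0,0,0.2],[0,0,0,0,0,0,0.2]])

```text
clock: 3.6
ee_pos: [0.6362, 0.1316, 0.0397]
orientation: [-0.0, 3.138, 0.0]
force: [0.0, 0.4, 0.6]
width: 0.696
finger_force: 0.0
```

```bash
python3 -c "
from h import *
go(.6348,.1323,.038,90);st()
d=snapshot('top');cv2.imwrite('pics/g1.png',cv2.resize(d['img'][130:230,150:310],None,fx=4,fy=4))"
```

```text
p [0.6362 0.1316 0.0397] ydir 90.01 tilt 0.23 q1,q6 [  4. -86.]
turn z by 0.0002
shift (after turn) [0.0014 0.0007 0.0017]
t 3.6 p [0.6362 0.1316 0.0397] R [[-1.0, -0.0, 0.004], [-0.0, 1.0, 0.0], [-0.004, 0.0, -1.0]] F [0.  0.4 0.6] w 0.696 ff 0.0 q [ 0.07  0.55  1.49 -0.    1.1  -1.5 ]
```

Request:
move_arm(motion=[[0,0,0,0,0,0,0.3],[0,0,0,0,0,0,0.3],[0,0,0,0,0,0,0.3],[0,0,0,0,0,0,0.3],[0,0,0,0,0,0,0.3]])

```text
clock: 4.15
ee_pos: [0.6348, 0.1319, 0.0379]
orientation: [0.0, 3.141, 0.001]
force: [0.7, 2.7, 3.5]
width: 0.396
finger_force: 25.0
```

Request:
move_arm(motion=[[0,0,-0.02,0,0,0,0.3],[0,0,-0.03,0,0,0,0.3],[0,0,-0.04,0,0,0,0.3],[0,0,-0.04,0,0,0,0.3],[0,0,-0.04,0,0,0,0.3]])

```text
clock: 4.65
ee_pos: [0.6336, 0.1307, 0.2076]
orientation: [-0.0, -3.139, 0.002]
force: [0.4, -0.3, -1.7]
width: 0.397
finger_force: 25.0
```

Request:
move_arm(motion=[[0,0,0,0,0,-0.1484,0.3],[0,0,0,0,0,-0.1484,0.3],[0,0,0,0,0,-0.1484,0.3],[0,0,0,0,0,-0.1484,0.3],[0,0,0,0,0,-0.1484,0.3]])

```text
clock: 5.15
ee_pos: [0.6338, 0.1308, 0.2061]
orientation: [1.147, -2.922, 0.0]
force: [0.5, 0.4, -1.5]
width: 0.397
finger_force: 25.0
```

```bash
python3 -c "
from h import *
st();go(*stn(132.5),.19,132.5)"
```

```text
t 5.15 p [0.6338 0.1308 0.2061] R [[-0.733, -0.68, -0.002], [-0.68, 0.733, -0.001], [0.003, 0.001, -1.0]] F [ 0.5  0.4 -1.5] w 0.397 ff 25.0 q [ 0.07  0.38  1.37 -0.    1.4  -2.25]
p [0.6338 0.1308 0.2061] ydir 132.85 tilt 0.15 q1,q6 [   4. -129.]
turn z by 0.0062
shift (after turn) [ 0.3045 -0.0587  0.0169]
```

Request:
move_arm(motion=[[0.038,-0.0073,0,0,0,0,0.3],[0.038,-0.0073,0,0,0,0,0.3],[0.038,-0.0073,0,0,0,0,0.3],[0.038,-0.0073,0,0,0,0,0.3],[0.038,-0.0073,0,0,0,0,0.3]])

```text
clock: 5.65
ee_pos: [0.5173, -0.0253, 0.2065]
orientation: [1.139, -2.926, -0.0]
force: [0.4, -0.6, -1.8]
width: 0.398
finger_force: 25.0
```

Request:
move_arm(motion=[[0.038,-0.0073,0,0,0,0,0.3],[0.038,-0.0073,0,0,0,0,0.3],[0.038,-0.0075,0,0,0,0,0.3],[0,0,0.04,0,0,0,0.3],[0,0,0.03,0,0,0,0.3]])

```text
clock: 6.15
ee_pos: [0.4489, -0.1187, 0.1364]
orientation: [1.135, -2.929, 0.001]
force: [0.3, 0.9, -1.3]
width: 0.4
finger_force: 25.0
```

Request:
move_arm(motion=[[0,0,0.02,0,0,0,0.3],[0,0,0,0,0,0,0.3],[0,0,0,0,0,0,0.3],[0,0,0,0,0,0,0.3],[0,0,0,0,0,0,0.3]])

```text
clock: 6.65
ee_pos: [0.4513, -0.1178, 0.119]
orientation: [-1.139, 2.926, -0.004]
force: [0.7, -0.3, -1.6]
width: 0.399
finger_force: 25.0
```

```bash
python3 -c "
from h import *
st();go(*stn(132.5),.08,132.5)"
```

```text
t 6.65 p [ 0.4513 -0.1178  0.119 ] R [[-0.737, -0.676, 0.003], [-0.676, 0.737, -0.001], [-0.001, -0.003, -1.0]] F [ 0.7 -0.3 -1.6] w 0.399 ff 25.0 q [-0.44  0.1   1.91 -0.    1.13 -2.75]
p [ 0.4513 -0.1178  0.119 ] ydir 132.53 tilt 0.18 q1,q6 [ -25. -158.]
turn z by 0.0006
shift (after turn) [0.0021 0.0013 0.039 ]
```

Request:
move_arm(motion=[[0.0015,0.0005,0.015,0,0,0,0.3],[0,0,0.01,0,0,0,0.3],[0,0,0.006,0,0,0,0.3],[0,0,0.003,0,0,0,0.3],[0,0,0.002,0,0,0,0.3]])

```text
clock: 7.15
ee_pos: [0.4487, -0.1179, 0.0814]
orientation: [-1.139, 2.928, -0.0]
force: [0.0, -0.8, -0.6]
width: 0.397
finger_force: 25.0
```

Request:
move_arm(motion=[[0,0,0.001,0,0,0,0.3],[0,0,0.001,0,0,0,0.3],[0,0,0,0,0,0,0.3],[0,0,0,0,0,0,0.3],[0,0,0,0,0,0,0.3]])

```text
clock: 7.65
ee_pos: [0.4489, -0.1181, 0.0799]
orientation: [-1.139, 2.927, -0.001]
force: [-0.7, 0.2, 1.8]
width: 0.395
finger_force: 25.0
```

```bash
python3 -c "
from h import *
st();go(*stn(132.5),.08,132.5)
d=snapshot('side');cv2.imwrite('pics/g2.png',cv2.resize(d['img'][130:270,220:400],None,fx=4,fy=4,interpolation=cv2.INTER_CUBIC))"
```

```text
t 7.65 p [ 0.4489 -0.1181  0.0799] R [[-0.737, -0.676, 0.001], [-0.676, 0.737, -0.0], [-0.0, -0.001, -1.0]] F [-0.7  0.2  1.8] w 0.395 ff 25.0 q [-0.44  0.16  1.94  0.    1.04 -2.76]
p [ 0.4489 -0.1181  0.0799] ydir 132.52 tilt 0.05 q1,q6 [ -25. -158.]
turn z by 0.0003
shift (after turn) [ 0.0001 -0.0001 -0.0001]
```

View pics/g2.png

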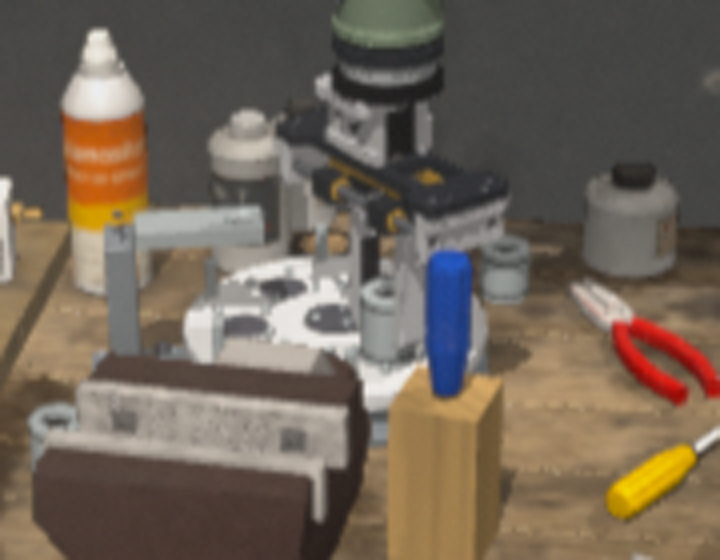

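b stands in its nest, at crop (380,320). Releasing it and fetching a.

Request:
move_arm(motion=[[0,0,0,0,0,0,0.6],[0,0,0,0,0,0,0.6],[0,0,0,0,0,0,0.6],[0,0,-0.02,0,0,0,0.6],[0,0,-0.03,0,0,0,0.6]])

```text
clock: 8.2
ee_pos: [0.4467, -0.1171, 0.128]
orientation: [1.137, -2.924, -0.006]
force: [-0.1, 0.2, -0.2]
width: 0.598
finger_force: 0.0
```

Request:
move_arm(motion=[[0,0,-0.04,0,0,0,1],[0,0,-0.04,0,0,0.1484,1],[0,0,0,0,0,0.1484,1],[0,0,0,0,0,0.1484,1],[0,0,0,0,0,0.1484,1]])

```text
clock: 8.7
ee_pos: [0.4488, -0.118, 0.21]
orientation: [-0.223, 3.133, -0.001]
force: [0.1, 1.1, -0.1]
width: 0.98
finger_force: 0.0
```

Request:
move_arm(motion=[[0,0,0,0,0,0.1482,1],[-0.033,0.023,0,0,0,0,1],[-0.033,0.023,0,0,0,0,1],[-0.033,0.023,0,0,0,0,1],[-0.033,0.023,0,0,0,0,1]])

```text
clock: 9.2
ee_pos: [0.5817, -0.0249, 0.2093]
orientation: [0.0, -3.142, 0.0]
force: [0.4, -0.1, 0.9]
width: 1.001
finger_force: 0.0
```

Request:
move_arm(motion=[[-0.033,0.023,0,0,0,0,1],[-0.033,0.024,0,0,0,0,1],[0,0,0,0,0,0,1],[0,0,0,0,0,0,1],[0,0,0,0,0,0,1]])

```text
clock: 9.7
ee_pos: [0.6456, 0.0205, 0.2091]
orientation: [-0.0, -3.14, 0.001]
force: [-0.2, -0.2, 1.4]
width: 1.002
finger_force: 0.0
```

```bash
python3 -c "
from h import *
st();go(.6515,.0236,.043,90)
d=snapshot('top');cv2.imwrite('pics/g3.png',cv2.resize(d['img'][140:300,160:410],None,fx=3.2,fy=3.2,interpolation=cv2.INTER_CUBIC))"
```

```text
t 9.7 p [0.6456 0.0205 0.2091] R [[-1.0, 0.0, -0.001], [0.0, 1.0, -0.0], [0.001, -0.0, -1.0]] F [-0.2 -0.2  1.4] w 1.002 ff 0.0 q [-0.1   0.37  1.37 -0.    1.4  -1.67]
p [0.6456 0.0205 0.2091] ydir 89.98 tilt 0.07 q1,q6 [ -6. -96.]
turn z by -0.0003
shift (after turn) [-0.0061  0.0032  0.1661]
```

View pics/g3.png

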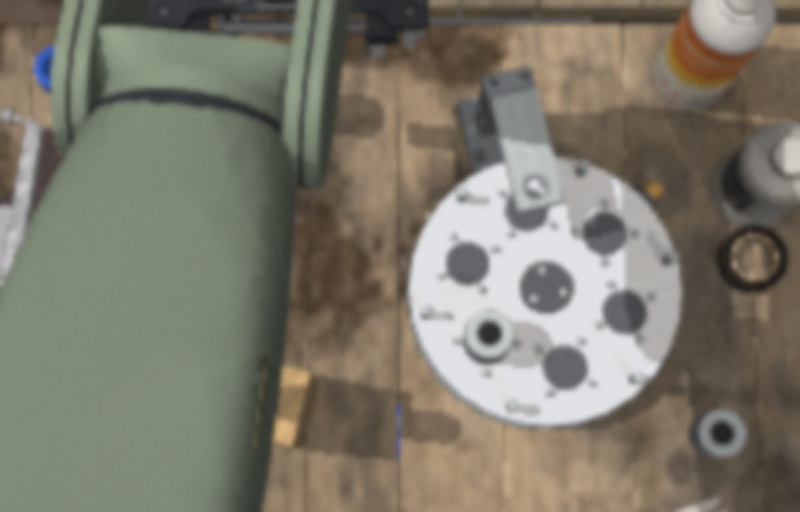

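b is well seated at (489,333) and c is unmoved at (722,433). Descending on a.

Request:
move_arm(motion=[[-0.006,0.003,0.02,0,0,0,1],[0,0,0.04,0,0,0,1],[0,0,0.04,0,0,0,1],[0,0,0.04,0,0,0,0.9],[0,0,0.026,0,0,0,0.8]])

```text
clock: 10.25
ee_pos: [0.6497, 0.0231, 0.0408]
orientation: [-0.002, -3.137, -0.0]
force: [-0.7, 0.6, -0.3]
width: 0.865
finger_force: 0.0
```

Request:
move_arm(motion=[[0,0,0,0,0,0,0.6],[0,0,0,0,0,0,0.3],[0,0,0,0,0,0,0.3],[0,0,0,0,0,0,0.3],[0,0,0,0,0,0,0.3]])

```text
clock: 10.75
ee_pos: [0.6539, 0.0239, 0.0456]
orientation: [-0.0, 3.138, -0.001]
force: [-0.1, 0.4, 0.3]
width: 0.444
finger_force: 0.0
```

Request:
move_arm(motion=[[0,0,0,0,0,0,0.3],[0,0,0,0,0,0,0.3],[0,0,0,0,0,0,0.3],[0,0,0,0,0,0,0.3],[0,0,0,0,0,0,0.3]])

```text
clock: 11.25
ee_pos: [0.6538, 0.0238, 0.0451]
orientation: [-0.0, 3.139, -0.001]
force: [-0.5, -0.7, 6.3]
width: 0.404
finger_force: 25.0
```

```bash
python3 -c "
from h import *
st();go(*stn(72.5),.206,72.5)"
```

```text
t 11.25 p [0.6538 0.0238 0.0451] R [[-1.0, -0.0, 0.003], [-0.0, 1.0, -0.001], [-0.003, -0.001, -1.0]] F [-0.5 -0.7  6.3] w 0.404 ff 25.0 q [-0.1   0.56  1.47 -0.    1.11 -1.67]
p [0.6538 0.0238 0.0451] ydir 90.02 tilt 0.15 q1,q6 [ -5. -95.]
turn z by 0.3057
shift (after turn) [ 0.0951 -0.1641 -0.161 ]
```

Request:
move_arm(motion=[[0,0,-0.02,0,0,0,0.3],[0,0,-0.03,0,0,0,0.3],[0,0,-0.04,0,0,0,0.3],[0,0,-0.04,0,0,0.1,0.3],[0,0,-0.035,0,0,0.1,0.3]])

```text
clock: 11.75
ee_pos: [0.6522, 0.0245, 0.2095]
orientation: [-0.319, -3.125, -0.001]
force: [1.1, -0.7, -2.3]
width: 0.407
finger_force: 25.0
```

Request:
move_arm(motion=[[0,0,0,0,0,0.1054,0.3],[0,0,0,0,0,0,0.3],[0,0,0,0,0,0,0.3],[0,0,0,0,0,0,0.3],[0,0,0,0,0,0,0.3]])

```text
clock: 12.25
ee_pos: [0.6516, 0.0242, 0.2066]
orientation: [-0.476, -3.102, 0.0]
force: [0.1, -0.8, -1.3]
width: 0.406
finger_force: 25.0
```

```bash
python3 -c "
from h import *
st();go(*stn(72.5),.206,72.5)"
```

```text
t 12.25 p [0.6516 0.0242 0.2066] R [[-0.954, 0.3, -0.003], [0.3, 0.954, 0.0], [0.003, -0.001, -1.0]] F [ 0.1 -0.8 -1.3] w 0.406 ff 25.0 q [-0.1   0.39  1.36  0.    1.4  -1.36]
p [0.6516 0.0242 0.2066] ydir 72.56 tilt 0.19 q1,q6 [ -5. -78.]
turn z by 0.0011
shift (after turn) [ 0.0933 -0.1638  0.001 ]
```

Request:
move_arm(motion=[[0.0156,-0.0273,0,0,0,0,0.3],[0.0156,-0.0273,0,0,0,0,0.3],[0.0156,-0.0273,0,0,0,0,0.3],[0.0156,-0.0273,0,0,0,0,0.3],[0.0155,-0.0273,0,0,0,0,0.3]])

```text
clock: 12.75
ee_pos: [0.5359, -0.0832, 0.2077]
orientation: [-0.476, -3.104, -0.0]
force: [0.5, 0.2, -0.8]
width: 0.398
finger_force: 25.0
```

Request:
move_arm(motion=[[0.0155,-0.0273,0,0,0,0,0.3],[0,0,0.04,0,0,0,0.3],[0,0,0.03,0,0,0,0.3],[0,0,0.01,0,0,0,0.3],[0,0,0,0,0,0,0.3]])

```text
clock: 13.25
ee_pos: [0.5127, -0.1034, 0.1264]
orientation: [-0.476, -3.1, -0.002]
force: [-0.4, 0.7, -1.9]
width: 0.407
finger_force: 25.0
```

Request:
move_arm(motion=[[0,0,0,0,0,0,0.3],[0,0,0,0,0,0,0.3],[0,0,0,0,0,0,0.3],[0,0,0,0,0,0,0.3],[0,0,0,0,0,0,0.3]])

```text
clock: 13.75
ee_pos: [0.5147, -0.1041, 0.1291]
orientation: [0.477, 3.104, -0.0]
force: [-0.3, 0.6, -1.5]
width: 0.407
finger_force: 25.0
```

```bash
python3 -c "
from h import *
st();go(*stn(72.5),.087,72.5)"
```

```text
t 13.75 p [ 0.5147 -0.1041  0.1291] R [[-0.954, 0.3, 0.001], [0.3, 0.954, -0.0], [-0.001, -0.0, -1.0]] F [-0.3  0.6 -1.5] w 0.407 ff 25.0 q [-0.36  0.21  1.76 -0.    1.17 -1.63]
p [ 0.5147 -0.1041  0.1291] ydir 72.52 tilt 0.07 q1,q6 [-21. -93.]
turn z by 0.0004
shift (after turn) [ 0.0014 -0.0002  0.0421]
```

Request:
move_arm(motion=[[0.001,0,0.015,0,0,0,0.3],[0,0,0.012,0,0,0,0.3],[0,0,0.007,0,0,0,0.3],[0,0,0.003,0,0,0,0.3],[0,0,0.002,0,0,0,0.3]])

```text
clock: 14.25
ee_pos: [0.5132, -0.1037, 0.0891]
orientation: [-0.477, -3.105, -0.0]
force: [-0.3, 0.1, -1.3]
width: 0.403
finger_force: 25.0
```

Request:
move_arm(motion=[[0,0,0.001,0,0,0,0.3],[0,0,0.001,0,0,0,0.3],[0,0,0,0,0,0,0.3],[0,0,0,0,0,0,0.3],[0,0,0,0,0,0,0.3]])

```text
clock: 14.75
ee_pos: [0.5135, -0.1038, 0.0877]
orientation: [0.477, 3.105, -0.0]
force: [-0.5, 0.1, -2.1]
width: 0.404
finger_force: 25.0
```

```bash
python3 -c "
from h import *
st();go(*stn(72.5),.087,72.5)"
```

```text
t 14.75 p [ 0.5135 -0.1038  0.0877] R [[-0.954, 0.3, 0.0], [0.3, 0.954, -0.0], [-0.001, -0.0, -1.0]] F [-0.5  0.1 -2.1] w 0.404 ff 25.0 q [-0.36  0.26  1.79  0.    1.09 -1.63]
p [ 0.5135 -0.1038  0.0877] ydir 72.51 tilt 0.03 q1,q6 [-21. -93.]
turn z by 0.0002
shift (after turn) [ 0.0001 -0.0002  0.0007]
```

Still carrying the weight; down a bit more.

Request:
move_arm(motion=[[0,0,0.001,0,0,0,0.3],[0,0,0.001,0,0,0,0.3],[0,0,0,0,0,0,0.3],[0,0,0,0,0,0,0.3],[0,0,0,0,0,0,0.3]])

```text
clock: 15.25
ee_pos: [0.5139, -0.104, 0.0871]
orientation: [0.477, 3.104, -0.001]
force: [-3.2, 1.2, 7.1]
width: 0.406
finger_force: 25.0
```

```bash
python3 -c "
from h import *
st()"
```

```text
t 15.25 p [ 0.5139 -0.104   0.0871] R [[-0.954, 0.3, 0.001], [0.3, 0.954, -0.001], [-0.001, -0.0, -1.0]] F [-3.2  1.2  7.1] w 0.406 ff 25.0 q [-0.36  0.26  1.79 -0.    1.09 -1.63]
```

a is seated. Releasing it and going to c.

Request:
move_arm(motion=[[0,0,0,0,0,0,0.6],[0,0,0,0,0,0,0.6],[0,0,0,0,0,0,0.6],[0,0,-0.02,0,0,0,0.6],[0,0,-0.03,0,0,0,0.6]])

```text
clock: 15.75
ee_pos: [0.5112, -0.103, 0.1336]
orientation: [-0.477, -3.099, -0.002]
force: [0.4, -0.4, -0.3]
width: 0.601
finger_force: 0.0
```

Request:
move_arm(motion=[[0,0,-0.04,0,0,0,0.85],[0,0,-0.04,0,0,-0.1,0.85],[0,0,0,0,0,-0.1,0.85],[0,0,0,0,0,-0.1054,0.85],[0.022,-0.033,0,0,0,0,0.85]])

```text
clock: 16.25
ee_pos: [0.4929, -0.1348, 0.2159]
orientation: [-0.011, 3.139, 0.001]
force: [0.0, -0.8, -0.7]
width: 0.85
finger_force: 0.0
```

Request:
move_arm(motion=[[0.023,-0.033,0,0,0,0,0.85],[0.023,-0.033,0,0,0,0,0.85],[0.023,-0.033,0,0,0,0,0.85],[0.023,-0.033,0,0,0,0,0.85],[0.022,-0.034,0,0,0,0,0.85]])

```text
clock: 16.75
ee_pos: [0.3762, -0.3037, 0.2153]
orientation: [-0.001, 3.141, 0.0]
force: [0.7, 0.5, -0.7]
width: 0.847
finger_force: 0.0
```

Request:
move_arm(motion=[[0,0,0,0,0,0,0.85],[0,0,0,0,0,0,0.85],[0,0,0,0,0,0,0.85],[0,0,0,0,0,0,0.85],[0,0,0,0,0,0,0.85]])

```text
clock: 17.25
ee_pos: [0.378, -0.3018, 0.2154]
orientation: [-0.003, 3.142, 0.0]
force: [-0.2, 0.3, -0.4]
width: 0.85
finger_force: 0.0
```

```bash
python3 -c "
from h import *
go(.3774,-.3035,.035,90)
a=snapshot('top')['img'][140:300,160:410];b=snapshot('side')['img'][150:290,220:420]
cv2.imwrite('pics/g4.png',np.hstack([cv2.resize(a,(500,320),interpolation=cv2.INTER_CUBIC),cv2.resize(b,(300,210),interpolation=cv2.INTER_CUBIC)[[*range(210)]+[0]*110]]))"
```

```text
p [ 0.378  -0.3018  0.2154] ydir 90.13 tilt 0.01 q1,q6 [ -49. -139.]
turn z by 0.0022
shift (after turn) [ 0.0006 -0.0018  0.1804]
```

View pics/g4.png

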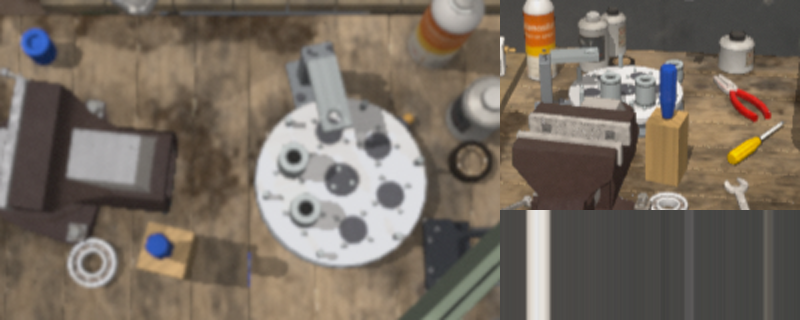

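In g4, a and b are seated, at (293,157) and (305,208). In the side view c now appears at (678,70), close to the handle, so it was probably knocked. Checking in both views.

```bash
python3 -c "
from h import *
t=snapshot('top');s=snapshot('side')
a=cv2.resize(t['img'][220:320,330:430],(400,400),interpolation=cv2.INTER_CUBIC);b=cv2.resize(s['img'][160:260,310:410],(400,400),interpolation=cv2.INTER_CUBIC)
cv2.imwrite('pics/g5.png',np.hstack([a,b]))"
```

```text
(no output)
```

View pics/g5.png

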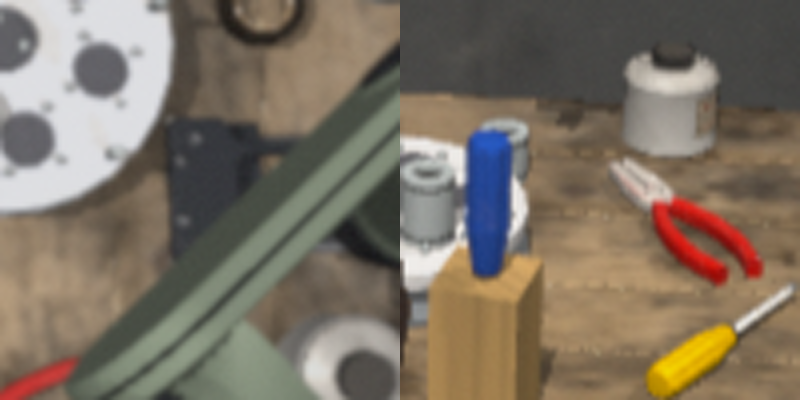

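c was knocked: it is now near side crop (503,131), partly behind the driver handle. I'll move the arm out of the top view.

Request:
move_arm(motion=[[0,0.04,0,0,0,0,0.85],[0,0.04,0,0,0,0,0.85],[0,0.04,0,0,0,0,0.85],[0,0.04,0,0,0,0,0.85],[0,0.04,0,0,0,0,0.85]])

```text
clock: 17.95
ee_pos: [0.3771, -0.1012, 0.2156]
orientation: [0.0, 3.141, -0.0]
force: [0.7, 1.1, 0.3]
width: 0.85
finger_force: 0.0
```

```bash
python3 -c "
from h import *
t=snapshot('top');s=snapshot('side')
print(onz(s,335.3,192.3,.042), proj(t,[onz(s,335.3,192.3,.042)]))
a=cv2.resize(t['img'][200:300,330:430],(600,600),interpolation=cv2.INTER_CUBIC)
cv2.imwrite('pics/g6.png',a)"
```

```text
[ 0.41096301 -0.29052829  0.042     ] [[379.43100384 261.64219343]]
```

View pics/g6.png

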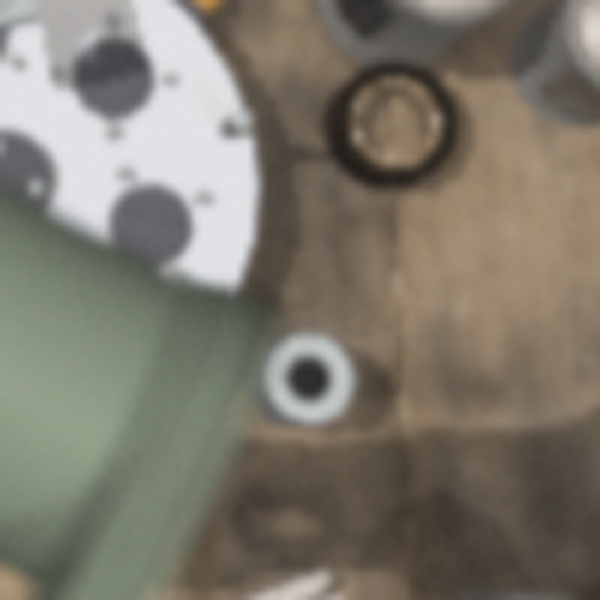

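Request:
move_arm(motion=[[0,0,0,0,0,0.1434,0.75],[0,0,0,0,0,0.1434,0.75],[0,0,0,0,0,0.1434,0.75],[0,0,0,0,0,0.1434,0.75],[0,0,0,0,0,0.1434,0.75]])

```text
clock: 18.55
ee_pos: [0.3775, -0.1037, 0.2156]
orientation: [1.111, 2.938, -0.001]
force: [0.0, -0.5, 0.2]
width: 0.749
finger_force: 0.0
```

Request:
move_arm(motion=[[0,0,0,0,0,0.1434,0.75],[0,0,0,0,0,0.1434,0.75],[0,0,0,0,0,0.1434,0.75],[0,0,0,0,0,0.1434,0.75],[0,0,0,0,0,0.1434,0.75]])

```text
clock: 19.05
ee_pos: [0.3775, -0.1037, 0.2156]
orientation: [2.071, 2.361, -0.001]
force: [-0.4, 0.2, 0.1]
width: 0.752
finger_force: 0.0
```

Request:
move_arm(motion=[[0,0,0,0,0,0.1434,0.75],[0,0,0,0,0,0.1434,0.75],[0,0,0,0,0,0.1434,0.75],[0,0,0,0,0,0.1434,0.75],[0,0,0,0,0,0,0.75]])

```text
clock: 19.55
ee_pos: [0.3775, -0.1036, 0.2156]
orientation: [2.65, 1.687, -0.0]
force: [-0.1, -0.0, -0.5]
width: 0.75
finger_force: 0.0
```

```bash
python3 -c "
from h import *
t=snapshot('top'); w=onz(t,381.1,262.75,.042); print(w)
go(w[0],w[1],.037,-25)"
```

```text
[ 0.40815886 -0.29465842  0.042     ]
p [ 0.3774 -0.1035  0.2155] ydir -24.89 tilt 0.03 q1,q6 [-28.  -3.]
turn z by 0.002
shift (after turn) [-0.1602  0.1086  0.1786]
```

Request:
move_arm(motion=[[-0.032,0.0217,0,0,0,0,0.75],[-0.032,0.0217,0,0,0,0,0.75],[-0.032,0.0217,0,0,0,0,0.75],[-0.032,0.0217,0,0,0,0,0.75],[-0.032,0.0217,0,0,0,0,0.75]])

```text
clock: 20.1
ee_pos: [0.408, -0.2957, 0.2154]
orientation: [2.647, 1.691, -0.0]
force: [0.3, 1.0, -0.7]
width: 0.744
finger_force: 0.0
```

Request:
move_arm(motion=[[0,0,0.04,0,0,0,0.75],[0,0,0.04,0,0,0,0.75],[0,0,0.03,0,0,0,0.75],[0,0,0,0,0,0,0.75],[0,0,0,0,0,0,0.75]])

```text
clock: 20.6
ee_pos: [0.4079, -0.2939, 0.1056]
orientation: [-2.648, -1.689, 0.0]
force: [0.4, -0.6, 0.9]
width: 0.752
finger_force: 0.0
```

```bash
python3 -c "
from h import *
go(.4082,-.2947,.037,-25)
s=snapshot('side')
cv2.imwrite('pics/g7.png',cv2.resize(s['img'][140:240,280:400],None,fx=5,fy=5,interpolation=cv2.INTER_CUBIC))"
```

```text
p [ 0.4079 -0.2939  0.1056] ydir -24.94 tilt 0.04 q1,q6 [-46. -21.]
turn z by 0.0011
shift (after turn) [-0.0006  0.0006  0.0686]
```

View pics/g7.png

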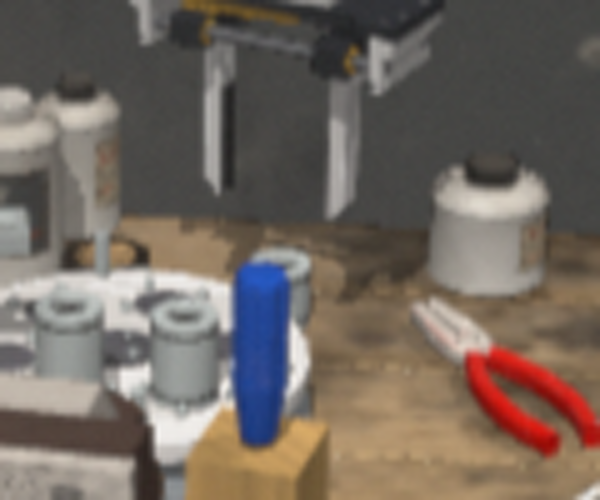

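The fingers straddle c, which is at about (280,280). Descending and gripping.

Request:
move_arm(motion=[[-0.0005,0.0005,0.03,0,0,0,0.75],[0,0,0.025,0,0,0,0.75],[0,0,0.0135,0,0,0,0.75],[0,0,0,0,0,0,0.6],[0,0,0,0,0,0,0.3]])

```text
clock: 21.15
ee_pos: [0.4093, -0.2953, 0.0384]
orientation: [2.647, 1.687, 0.001]
force: [0.3, -0.0, 0.3]
width: 0.615
finger_force: 0.0
```

Request:
move_arm(motion=[[0,0,0,0,0,0,0.3],[0,0,0,0,0,0,0.3],[0,0,0,0,0,0,0.3],[0,0,0,0,0,0,0.3],[0,0,0,0,0,0,0.3]])

```text
clock: 21.65
ee_pos: [0.4085, -0.2948, 0.0381]
orientation: [2.649, 1.687, -0.0]
force: [-3.4, 0.8, 6.4]
width: 0.407
finger_force: 25.0
```

```bash
python3 -c "
from h import *
st()"
```

```text
t 21.65 p [ 0.4085 -0.2948  0.0381] R [[0.423, 0.906, 0.0], [0.906, -0.423, -0.001], [-0.001, 0.001, -1.0]] F [-3.4  0.8  6.4] w 0.407 ff 25.0 q [-0.8   0.3   1.86 -0.    0.97 -0.36]
```

Request:
move_arm(motion=[[0,0,-0.02,0,0,0,0.3],[0,0,-0.03,0,0,0,0.3],[0,0,-0.04,0,0,0,0.3],[0,0,-0.03,0,0,0,0.3],[0,0,-0.02,0,0,-0.1309,0.3]])

```text
clock: 22.15
ee_pos: [0.4091, -0.295, 0.1796]
orientation: [2.527, 1.859, 0.001]
force: [0.7, -0.1, -2.1]
width: 0.401
finger_force: 25.0
```

Request:
move_arm(motion=[[0,0,0,0,0,-0.1309,0.3],[0,0,0,0,0,-0.1309,0.3],[0,0,0,0,0,-0.1309,0.3],[0,0,0,0,0,-0.1309,0.3],[0,0,0,0,0,0,0.3]])

```text
clock: 22.65
ee_pos: [0.408, -0.294, 0.1766]
orientation: [-1.967, -2.449, -0.0]
force: [-0.4, -0.5, -1.5]
width: 0.403
finger_force: 25.0
```

```bash
python3 -c "
from h import *
st();go(*stn(192.5),.08,12.5)"
```

```text
t 22.65 p [ 0.408  -0.294   0.1766] R [[-0.216, 0.976, -0.0], [0.976, 0.216, 0.0], [0.0, -0.0, -1.0]] F [-0.4 -0.5 -1.5] w 0.403 ff 25.0 q [-0.8   0.1   1.77  0.    1.27 -1.01]
p [ 0.408  -0.294   0.1766] ydir 12.47 tilt 0.03 q1,q6 [-46. -58.]
turn z by -0.0005
shift (after turn) [0.1056 0.045  0.0967]
```

Request:
move_arm(motion=[[0.0264,0.0113,0,0,0,0,0.3],[0.0264,0.0113,0,0,0,0,0.3],[0.0264,0.0112,0,0,0,0,0.3],[0.0264,0.0112,0,0,0,0,0.3],[0,0,0.03,0,0,0,0.3]])

```text
clock: 23.15
ee_pos: [0.4328, -0.1805, 0.1503]
orientation: [1.961, 2.443, 0.004]
force: [-0.4, -0.7, -1.2]
width: 0.404
finger_force: 25.0
```

Request:
move_arm(motion=[[0,0,0.02,0,0,0,0.3],[0,0,0,0,0,0,0.3],[0,0,0,0,0,0,0.3],[0,0,0,0,0,0,0.3],[0,0,0,0,0,0,0.3]])

```text
clock: 23.65
ee_pos: [0.4303, -0.1823, 0.1283]
orientation: [1.966, 2.447, 0.0]
force: [-0.4, 0.1, -1.3]
width: 0.4
finger_force: 25.0
```

```bash
python3 -c "
from h import *
st();go(*stn(192.5),.08,12.5)"
```

```text
t 23.65 p [ 0.4303 -0.1823  0.1283] R [[-0.215, 0.977, 0.002], [0.977, 0.215, -0.002], [-0.002, 0.002, -1.0]] F [-0.4  0.1 -1.3] w 0.4 ff 25.0 q [-0.59  0.09  1.9   0.    1.15 -0.8 ]
p [ 0.4303 -0.1823  0.1283] ydir 12.43 tilt 0.16 q1,q6 [-34. -46.]
turn z by -0.0012
shift (after turn) [ 0.0015 -0.001   0.0483]
```

Request:
move_arm(motion=[[0.001,-0.0008,0.02,0,0,0,0.3],[0,0,0.015,0,0,0,0.3],[0,0,0.006,0,0,0,0.3],[0,0,0.003,0,0,0,0.3],[0,0,0.002,0,0,0,0.3]])

```text
clock: 24.15
ee_pos: [0.4289, -0.1811, 0.0815]
orientation: [1.966, 2.449, 0.0]
force: [-0.4, 0.5, -1.9]
width: 0.405
finger_force: 25.0
```

Request:
move_arm(motion=[[0,0,0.001,0,0,0,0.3],[0,0,0.001,0,0,0,0.3],[0,0,0,0,0,0,0.3],[0,0,0,0,0,0,0.3],[0,0,0,0,0,0,0.3]])

```text
clock: 24.65
ee_pos: [0.4289, -0.1811, 0.0801]
orientation: [1.966, 2.449, 0.0]
force: [-1.9, 0.9, 5.1]
width: 0.407
finger_force: 25.0
```

```bash
python3 -c "
from h import *
st();go(*stn(192.5),.08,12.5)"
```

```text
t 24.65 p [ 0.4289 -0.1811  0.0801] R [[-0.216, 0.976, 0.001], [0.976, 0.216, -0.001], [-0.001, 0.001, -1.0]] F [-1.9  0.9  5.1] w 0.407 ff 25.0 q [-0.59  0.16  1.94 -0.    1.04 -0.8 ]
p [ 0.4289 -0.1811  0.0801] ydir 12.49 tilt 0.09 q1,q6 [-34. -46.]
turn z by -0.0001
shift (after turn) [-0.0001  0.0001  0.0001]
```

Request:
move_arm(motion=[[0,0,0,0,0,0,0.6],[0,0,0,0,0,0,0.6],[0,0,0,0,0,0,0.6],[0,0,-0.03,0,0,0,0.6],[0,0,-0.04,0,0,0,0]])

```text
clock: 25.15
ee_pos: [0.4263, -0.1794, 0.1473]
orientation: [-1.963, -2.445, 0.001]
force: [0.3, -0.1, 0.2]
width: 0.543
finger_force: 0.0
```

Request:
move_arm(motion=[[0,0,0,0,0,0,0],[0,0,0,0,0,0,0],[0,0,0,0,0,0,0],[0,0,0,0,0,0,0],[0,0,0,0,0,0,0]])

```text
clock: 25.65
ee_pos: [0.4274, -0.1801, 0.1476]
orientation: [-1.965, -2.448, 0.0]
force: [-0.0, 0.1, -0.8]
width: 0.128
finger_force: 0.0
```

```bash
cat >> h.py <<'E'
def arc(r,a0,a1,n):
    "tool-frame (x,y) steps along an arc about C, for tool y at 12.5 deg"
    f=np.radians(np.linspace(a0,a1,n+1)-192.5); return np.diff(np.c_[-r*np.sin(f),-r*np.cos(f)],axis=0).round(4).tolist()
E
python3 -c "
from h import *
st();go(*stn(236,.106),.076,12.5)
print(arc(.106,236,172,16))"
```

```text
t 25.65 p [ 0.4274 -0.1801  0.1476] R [[-0.216, 0.976, -0.002], [0.976, 0.216, 0.002], [0.002, -0.002, -1.0]] F [-0.   0.1 -0.8] w 0.128 ff 0.0 q [-0.59  0.06  1.89 -0.    1.2  -0.8 ]
p [ 0.4274 -0.1801  0.1476] ydir 12.48 tilt 0.17 q1,q6 [-34. -46.]
turn z by -0.0003
shift (after turn) [-0.0745 -0.0094  0.0714]
[[0.0055, -0.0049], [0.0059, -0.0045], [0.0062, -0.0041], [0.0064, -0.0036], [0.0067, -0.0032], [0.0069, -0.0027], [0.0071, -0.0022], [0.0072, -0.0017], [0.0073, -0.0012], [0.0074, -0.0007], [0.0074, -0.0002], [0.0074, 0.0003], [0.0074, 0.0008], [0.0073, 0.0013], [0.0072, 0.0019], [0.007, 0.0023]]
```

Request:
move_arm(motion=[[-0.037,-0.0047,0,0,0,0,0],[-0.0375,-0.0047,0,0,0,0,0],[0,0,0.03,0,0,0,0],[0,0,0.03,0,0,0,0],[0,0,0.01,0,0,0,0]])

```text
clock: 26.15
ee_pos: [0.4327, -0.2538, 0.0752]
orientation: [-1.963, -2.443, -0.0]
force: [-0.2, 1.3, 0.3]
width: -0.0
finger_force: 0.0
```

Request:
move_arm(motion=[[0,0,0,0,0,0,0],[0.0055,-0.0049,0,0,0,0,0],[0.0059,-0.0045,0,0,0,0,0],[0.0062,-0.0041,0,0,0,0,0],[0.0064,-0.0036,0,0,0,0,0]])

```text
clock: 26.65
ee_pos: [0.4157, -0.2382, 0.0811]
orientation: [1.96, 2.442, -0.002]
force: [4.2, -5.6, -3.7]
width: 0.005
finger_force: 2.9
```

Request:
move_arm(motion=[[0.0067,-0.0032,0,0,0,0,0],[0.0069,-0.0027,0,0,0,0,0],[0.0071,-0.0022,0,0,0,0,0],[0.0072,-0.0017,0,0,0,0,0],[0.0073,-0.0012,0,0,0,0,0]])

```text
clock: 27.15
ee_pos: [0.3972, -0.2053, 0.0812]
orientation: [1.962, 2.443, -0.0]
force: [4.3, -3.4, 1.3]
width: 0.006
finger_force: 2.3
```

Request:
move_arm(motion=[[0.0074,-0.0007,0,0,0,0,0],[0.0074,-0.0002,0,0,0,0,0],[0.0074,0.0003,0,0,0,0,0],[0.0074,0.0008,0,0,0,0,0],[0.0073,0.0013,0,0,0,0,0]])

```text
clock: 27.65
ee_pos: [0.3878, -0.1662, 0.0788]
orientation: [-1.966, -2.449, 0.0]
force: [2.0, -1.2, 0.6]
width: 0.003
finger_force: 0.7
```

Request:
move_arm(motion=[[0.0072,0.0019,0,0,0,0,0],[0,0,0,0,0,0,0],[0,0,0,0,0,0,0],[0,0,0,0,0,0,0],[0,0,0,0,0,0,0]])

```text
clock: 28.15
ee_pos: [0.3885, -0.1599, 0.0787]
orientation: [-1.966, -2.449, 0.0]
force: [-0.4, -0.1, 0.4]
width: 0.003
finger_force: 0.0
```

```bash
python3 -c "
from h import *
st();go(*stn(172,.106),.076,12.5)
t=snapshot('top');s=snapshot('side')
a=cv2.resize(t['img'][180:290,270:390],(400,367),interpolation=cv2.INTER_CUBIC);b=cv2.resize(s['img'][150:260,240:360],(400,367),interpolation=cv2.INTER_CUBIC)
cv2.imwrite('pics/g8.png',np.hstack([a,b]))"
```

```text
t 28.15 p [ 0.3885 -0.1599  0.0787] R [[-0.216, 0.976, -0.001], [0.976, 0.216, 0.001], [0.001, -0.001, -1.0]] F [-0.4 -0.1  0.4] w 0.003 ff 0.0 q [-0.6   0.07  2.04 -0.    1.03 -0.81]
p [ 0.3885 -0.1599  0.0787] ydir 12.47 tilt 0.06 q1,q6 [-34. -47.]
turn z by -0.0006
shift (after turn) [0.0075 0.0017 0.0027]
```

View pics/g8.png

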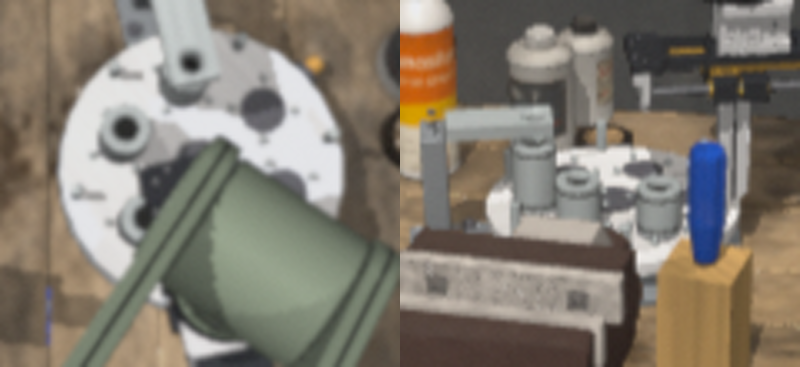

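a is under the bridge, with b and c following at (127,128) and (140,215) in the top crop. Next, the screwdriver.

Request:
move_arm(motion=[[-0.005,0,-0.02,0,0,0,0],[0,0,-0.04,0,0,0,0.3],[0,0,-0.04,0,0,0,0.6],[0,0,-0.04,0,0,0.1428,0.6],[0,0,-0.04,0,0,0.1428,0.6]])

```text
clock: 28.75
ee_pos: [0.3895, -0.1647, 0.2605]
orientation: [-2.302, -2.138, 0.0]
force: [0.3, -0.5, -0.5]
width: 0.31
finger_force: 0.0
```

Request:
move_arm(motion=[[0,0,-0.02,0,0,0.1428,0.6],[0,0,0,0,0,0.1428,0.6],[0,0,0,0,0,0.1428,0.6],[0,0,0,0,0,0.1428,0.6],[0,0,0,0,0,0.1428,0.6]])

```text
clock: 29.25
ee_pos: [0.3897, -0.1649, 0.2789]
orientation: [-2.904, -1.199, 0.0]
force: [0.6, 0.2, 0.5]
width: 0.598
finger_force: 0.0
```

Request:
move_arm(motion=[[0,0,0,0,0,0.1428,0.6],[0,0,0,0,0,0.1428,0.6],[0,0,0,0,0,0.1428,0.6],[0,0,0,0,0,0.1428,0.6],[0,0,0,0,0,0,0.6]])

```text
clock: 29.75
ee_pos: [0.3897, -0.1649, 0.2788]
orientation: [-3.123, -0.342, 0.001]
force: [0.2, -0.4, 0.4]
width: 0.599
finger_force: 0.0
```

```bash
python3 -c "
from h import *
st();go(.3976,.0498,.167,-77.5)"
```

```text
t 29.75 p [ 0.3897 -0.1649  0.2788] R [[0.976, 0.216, -0.0], [0.216, -0.976, 0.0], [-0.0, -0.0, -1.0]] F [ 0.2 -0.4  0.4] w 0.599 ff 0.0 q [-0.61 -0.17  1.82 -0.    1.49  0.75]
p [ 0.3897 -0.1649  0.2788] ydir -77.52 tilt 0.02 q1,q6 [-35.  43.]
turn z by -0.0003
shift (after turn) [ 0.0542 -0.2078  0.1119]
```

Request:
move_arm(motion=[[0.009,-0.0346,0,0,0,0,0.6],[0.009,-0.0346,0,0,0,0,0.6],[0.009,-0.0346,0,0,0,0,0.6],[0.009,-0.0346,0,0,0,0,0.6],[0.009,-0.0346,0,0,0,0,0.6]])

```text
clock: 30.25
ee_pos: [0.3962, 0.0151, 0.279]
orientation: [3.122, 0.346, 0.0]
force: [1.3, -0.1, 0.6]
width: 0.601
finger_force: 0.0
```

Request:
move_arm(motion=[[0.009,-0.0346,0,0,0,0,0.6],[0,0,0,0,0,0,0.6],[0,0,0,0,0,0,0.6],[0,0,0,0,0,0,0.6],[0,0,0,0,0,0,0.6]])

```text
clock: 30.75
ee_pos: [0.3978, 0.0485, 0.2789]
orientation: [3.123, 0.339, -0.0]
force: [0.2, 0.8, -0.4]
width: 0.599
finger_force: 0.0
```

```bash
python3 -c "
from h import *
st();go(.3976,.0498,.167,-77.5)"
```

```text
t 30.75 p [0.3978 0.0485 0.2789] R [[0.977, 0.215, -0.0], [0.215, -0.977, -0.0], [-0.0, 0.0, -1.0]] F [ 0.2  0.8 -0.4] w 0.599 ff 0.0 q [-0.1  -0.22  1.86 -0.    1.5   1.26]
p [0.3978 0.0485 0.2789] ydir -77.59 tilt 0.02 q1,q6 [-5. 72.]
turn z by -0.0016
shift (after turn) [ 1.000e-04 -1.400e-03  1.119e-01]
```

Request:
move_arm(motion=[[0,-0.0014,0.03,0,0,0,0.6],[0,0,0.03,0,0,0,0.6],[0,0,0.03,0,0,0,0.6],[0,0,0.022,0,0,0,0.6],[0,0,0,0,0,0,0.6]])

```text
clock: 31.25
ee_pos: [0.3945, 0.0501, 0.1638]
orientation: [-3.122, -0.339, 0.012]
force: [-0.2, -0.1, 0.2]
width: 0.603
finger_force: 0.0
```

Request:
move_arm(motion=[[0,0,0,0,0,0,0.45],[0,0,0,0,0,0,0.2],[0,0,0,0,0,0,0.2],[0,0,0,0,0,0,0.2],[0,0,0,0,0,0,0.2]], squeeze=50)

```text
clock: 31.75
ee_pos: [0.3983, 0.0508, 0.168]
orientation: [3.122, 0.342, 0.004]
force: [-0.2, -0.3, 2.7]
width: 0.288
finger_force: 50.0
```

```bash
python3 -c "
from h import *
st()"
```

```text
t 31.75 p [0.3983 0.0508 0.168 ] R [[0.976, 0.216, 0.002], [0.216, -0.976, -0.0], [0.002, 0.001, -1.0]] F [-0.2 -0.3  2.7] w 0.288 ff 50.0 q [-0.09 -0.12  2.01 -0.    1.25  1.26]
```

Request:
move_arm(motion=[[0,0,-0.02,0,0,0,0.2],[0,0,-0.03,0,0,0,0.2],[0,0,-0.04,0,0,0,0.2],[0,0,-0.04,0,0,0,0.2],[0,0,-0.02,0,0,0,0.2]])

```text
clock: 32.25
ee_pos: [0.3988, 0.0509, 0.3209]
orientation: [3.122, 0.342, 0.009]
force: [1.0, 0.3, -0.5]
width: 0.289
finger_force: 50.0
```

Request:
move_arm(motion=[[0,0,0,0,0,0,0.2],[0,0,0,0,0,0,0.2],[0,0,0,0,0,0,0.2],[0,0,0,0,0,0,0.2],[0,0,0,0,0,0,0.2]])

```text
clock: 32.75
ee_pos: [0.3967, 0.051, 0.3155]
orientation: [-3.122, -0.342, 0.004]
force: [-0.9, 0.3, -0.7]
width: 0.286
finger_force: 50.0
```

```bash
python3 -c "
from h import *
st();go(.5582,-.1525,.318,-77.5)"
```

```text
t 32.75 p [0.3967 0.051  0.3155] R [[0.976, 0.216, -0.003], [0.216, -0.976, 0.0], [-0.003, -0.001, -1.0]] F [-0.9  0.3 -0.7] w 0.286 ff 50.0 q [-0.09 -0.24  1.8   0.    1.58  1.26]
p [0.3967 0.051  0.3155] ydir -77.52 tilt 0.16 q1,q6 [-5. 72.]
turn z by -0.0003
shift (after turn) [ 0.1136  0.2336 -0.003 ]
```

Request:
move_arm(motion=[[0.0162,0.0334,0,0,0,0,0.2],[0.0162,0.0334,0,0,0,0,0.2],[0.0162,0.0334,0,0,0,0,0.2],[0.0162,0.0334,0,0,0,0,0.2],[0.0162,0.0334,0,0,0,0,0.2]])

```text
clock: 33.25
ee_pos: [0.5132, -0.0958, 0.3161]
orientation: [-3.122, -0.341, 0.002]
force: [0.6, 0.8, -0.4]
width: 0.286
finger_force: 50.0
```

Request:
move_arm(motion=[[0.0162,0.0333,0,0,0,0,0.2],[0.0162,0.0333,0,0,0,0,0.2],[0,0,0,0,0,0,0.2],[0,0,0,0,0,0,0.2],[0,0,0,0,0,0,0.2]])

```text
clock: 33.75
ee_pos: [0.5581, -0.1518, 0.3164]
orientation: [-3.122, -0.342, 0.002]
force: [1.1, 0.4, -0.8]
width: 0.286
finger_force: 50.0
```

```bash
python3 -c "
from h import *
st();go(.5582,-.1525,.318,-77.5)
t=snapshot('top');s=snapshot('side')
for n,d,k in(('t',t,0),('s',s,1)):
  tip=proj(d,[[.5582,-.1525,.128],[.5582,-.1525,.162]]);print(n,tip.round(1).tolist())
a=cv2.resize(s['img'][110:210,210:330],(600,500),interpolation=cv2.INTER_CUBIC)
cv2.imwrite('pics/g9.png',a)"
```

```text
t 33.75 p [ 0.5581 -0.1518  0.3164] R [[0.976, 0.217, -0.001], [0.217, -0.976, 0.001], [-0.001, -0.001, -1.0]] F [ 1.1  0.4 -0.8] w 0.286 ff 50.0 q [-0.42  0.16  1.41  0.    1.57  0.94]
p [ 0.5581 -0.1518  0.3164] ydir -77.49 tilt 0.09 q1,q6 [-24.  54.]
turn z by 0.0003
shift (after turn) [-0.      0.0007 -0.0016]
t [[327.5, 197.8], [328.9, 194.5]]
s [[280.1, 183.8], [279.8, 172.7]]
```

View pics/g9.png

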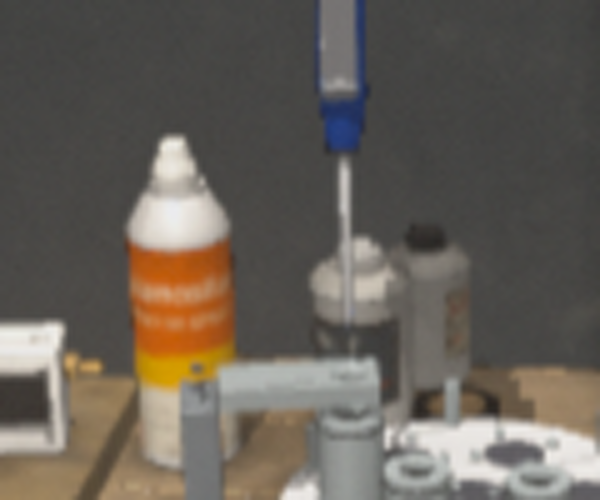

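The tip, near (349,325), sits over the guide hole at (350,372), matching the projection. Going in.

Request:
move_arm(motion=[[0,0.0005,0.015,0,0,0,0.2],[0,0,0.012,0,0,0,0.2],[0,0,0.012,0,0,0,0.2],[0,0,0.012,0,0,0,0.2],[0,0,0.007,0,0,0,0.2]])

```text
clock: 34.35
ee_pos: [0.5579, -0.1527, 0.2567]
orientation: [-3.121, -0.342, 0.004]
force: [-0.3, -0.6, -1.7]
width: 0.286
finger_force: 50.0
```

Request:
move_arm(motion=[[0,0,0.003,0,0,0,0.2],[0,0,0.003,0,0,0,0.2],[0,0,0.002,0,0,0,0.2],[0,0,0.002,0,0,0,0.2],[0,0,0,0,0,0,0.2]])

```text
clock: 34.85
ee_pos: [0.5591, -0.1533, 0.2495]
orientation: [3.122, 0.341, 0.002]
force: [0.5, 0.2, 1.3]
width: 0.289
finger_force: 50.0
```

```bash
python3 -c "
from h import *
st()"
```

```text
t 34.85 p [ 0.5591 -0.1533  0.2495] R [[0.976, 0.216, 0.001], [0.216, -0.976, -0.0], [0.001, 0.001, -1.0]] F [0.5 0.2 1.3] w 0.289 ff 50.0 q [-0.42  0.2   1.5  -0.    1.44  0.94]
```

Request:
move_arm(motion=[[0,0,0.002,0,0,0,0.2],[0,0,0.002,0,0,0,0.2],[0,0,0.0015,0,0,0,0.2],[0,0,0,0,0,0,0.2],[0,0,0,0,0,0,0.2]])

```text
clock: 35.35
ee_pos: [0.5593, -0.1533, 0.245]
orientation: [3.122, 0.342, 0.003]
force: [-1.3, 0.3, 6.2]
width: 0.282
finger_force: 50.0
```

```bash
python3 -c "
from h import *
st()"
```

```text
t 35.35 p [ 0.5593 -0.1533  0.245 ] R [[0.976, 0.216, 0.002], [0.216, -0.976, -0.001], [0.002, 0.001, -1.0]] F [-1.3  0.3  6.2] w 0.282 ff 50.0 q [-0.42  0.2   1.51 -0.    1.43  0.94]
```

Likely near or at the stop. Pressing 1.5 mm more and holding.

Request:
move_arm(motion=[[0,0,0.001,0,0,0,0.2],[0,0,0.0005,0,0,0,0.2],[0,0,0,0,0,0,0.2],[0,0,0,0,0,0,0.2],[0,0,0,0,0,0,0.2]])

```text
clock: 35.85
ee_pos: [0.5595, -0.1534, 0.2448]
orientation: [3.121, 0.342, 0.004]
force: [-1.7, 1.8, 10.3]
width: 0.286
finger_force: 50.0
```

Request:
move_arm(motion=[[0,0,0,0,0,0,0.2],[0,0,0,0,0,0,0.2],[0,0,0,0,0,0,0.2],[0,0,0,0,0,0,0.2],[0,0,0,0,0,0,0.2]])

```text
clock: 36.35
ee_pos: [0.5595, -0.1534, 0.2448]
orientation: [3.121, 0.342, 0.004]
force: [-1.9, 1.2, 10.7]
width: 0.288
finger_force: 50.0
```

```bash
python3 -c "
from h import *
st()"
```

```text
t 36.35 p [ 0.5595 -0.1534  0.2448] R [[0.976, 0.216, 0.003], [0.216, -0.976, -0.001], [0.003, 0.002, -1.0]] F [-1.9  1.2 10.7] w 0.288 ff 50.0 q [-0.42  0.2   1.51  0.    1.43  0.94]
```

Poppet a is at its stop (z as predicted, 11 N). Retracting and moving to the peg.

Request:
move_arm(motion=[[0,0,-0.007,0,0,0,0.2],[0,0,-0.02,0,0,0,0.2],[0,0,-0.02,0,0,0,0.2],[0,0,-0.025,0,0,0,0.2],[0,0,0,0,0,0,0.2]])

```text
clock: 36.85
ee_pos: [0.5606, -0.1539, 0.3175]
orientation: [3.119, 0.341, 0.01]
force: [1.5, -0.1, 0.0]
width: 0.288
finger_force: 50.0
```

```bash
python3 -c "
from h import *
st();go(*stn(234.5,.102),.208,-77.5)
print([[b,round(-a,4)] for a,b in arc(.102,234.5,174.5,15)])"
```

```text
t 36.85 p [ 0.5606 -0.1539  0.3175] R [[0.976, 0.216, 0.007], [0.216, -0.976, -0.003], [0.006, 0.004, -1.0]] F [ 1.5 -0.1  0. ] w 0.288 ff 50.0 q [-0.42  0.16  1.41  0.    1.56  0.94]
p [ 0.5606 -0.1539  0.3175] ydir -77.51 tilt 0.41 q1,q6 [-24.  54.]
turn z by -0.0003
shift (after turn) [-0.1447  0.066   0.1089]
[[-0.0046, -0.0055], [-0.0042, -0.0058], [-0.0038, -0.006], [-0.0033, -0.0063], [-0.0029, -0.0065], [-0.0024, -0.0067], [-0.002, -0.0068], [-0.0015, -0.007], [-0.001, -0.0071], [-0.0005, -0.0071], [0.0, -0.0071], [0.0005, -0.0071], [0.001, -0.0071], [0.0015, -0.007], [0.002, -0.0068]]
```

Request:
move_arm(motion=[[-0.029,0.0132,0,0,0,0,0.2],[-0.029,0.0132,0,0,0,0,0.2],[-0.029,0.0132,0,0,0,0,0.2],[-0.029,0.0132,0,0,0,0,0.2],[-0.028,0.0132,0,0,0,0,0.2]])

```text
clock: 37.35
ee_pos: [0.4308, -0.2488, 0.3119]
orientation: [-3.121, -0.342, 0.003]
force: [0.2, -0.1, -0.8]
width: 0.288
finger_force: 50.0
```

Request:
move_arm(motion=[[0,0,0,0,0,0,0.2],[0,0,0.035,0,0,0,0.2],[0,0,0.035,0,0,0,0.2],[0,0,0,0,0,0,0.2],[0,0,0,0,0,0,0.2]])

```text
clock: 37.85
ee_pos: [0.4324, -0.2478, 0.243]
orientation: [-3.121, -0.342, 0.002]
force: [-0.7, -0.4, -0.1]
width: 0.287
finger_force: 50.0
```

```bash
python3 -c "
from h import *
st();go(*stn(234.5,.102),.208,-77.5)"
```

```text
t 37.85 p [ 0.4324 -0.2478  0.243 ] R [[0.976, 0.217, -0.002], [0.217, -0.976, 0.002], [-0.001, -0.002, -1.0]] F [-0.7 -0.4 -0.1] w 0.287 ff 50.0 q [-0.69  0.03  1.7   0.    1.41  0.66]
p [ 0.4324 -0.2478  0.243 ] ydir -77.48 tilt 0.15 q1,q6 [-40.  38.]
turn z by 0.0004
shift (after turn) [0.0014 0.0026 0.035 ]
```

Request:
move_arm(motion=[[0.001,0.0025,0.02,0,0,0,0.2],[0,0,0.015,0,0,0,0.2],[0,0,0,0,0,0,0.2],[-0.0046,-0.0055,0,0,0,0,0.2],[-0.0042,-0.0058,0,0,0,0,0.2]])

```text
clock: 38.35
ee_pos: [0.4236, -0.2421, 0.2108]
orientation: [3.121, 0.342, 0.003]
force: [-0.1, -0.4, 0.0]
width: 0.287
finger_force: 50.0
```

Request:
move_arm(motion=[[-0.0038,-0.006,0,0,0,0,0.2],[-0.0033,-0.0063,0,0,0,0,0.2],[-0.0029,-0.0065,0,0,0,0,0.2],[-0.0024,-0.0067,0,0,0,0,0.2],[-0.002,-0.0068,0,0,0,0,0.2]])

```text
clock: 38.85
ee_pos: [0.4036, -0.2161, 0.2112]
orientation: [3.114, 0.34, 0.009]
force: [2.6, -4.2, -2.1]
width: 0.287
finger_force: 50.0
```

Request:
move_arm(motion=[[-0.0015,-0.007,0,0,0,0,0.2],[-0.001,-0.0071,0,0,0,0,0.2],[-0.0005,-0.0071,0,0,0,0,0.2],[0,-0.0071,0,0,0,0,0.2],[0.0005,-0.0071,0,0,0,0,0.2]])

```text
clock: 39.35
ee_pos: [0.3913, -0.1788, 0.2094]
orientation: [3.123, 0.342, -0.001]
force: [-0.6, -2.9, 0.3]
width: 0.288
finger_force: 50.0
```

Request:
move_arm(motion=[[0.001,-0.0071,0,0,0,0,0.2],[0.0015,-0.007,0,0,0,0,0.2],[0.002,-0.0068,0,0,0,0,0.2],[0,0,0,0,0,0,0.2],[0,0,0,0,0,0,0.2]])

```text
clock: 39.85
ee_pos: [0.3915, -0.1571, 0.2084]
orientation: [-3.121, -0.342, 0.001]
force: [0.0, -0.6, -0.1]
width: 0.287
finger_force: 50.0
```

```bash
python3 -c "
from h import *
st()
t=snapshot('top');s=snapshot('side'); np.savez('after2.npz',t=t['img'],s=s['img'])
# nests with cartridges: brightness of each nest disc in both views, cartridge top heights
for a in range(12,372,60):
  p=np.r_[stn(a+.5),0]; o=[]
  for d in(t,s):
    for h in(.042,.084,.094,.104):
      u,v=proj(d,[p+[0,0,h]])[0].round().astype(int); o.append(int(d['img'][v-1:v+2,u-1:u+2].mean()))
  print(a,o)"
```

```text
t 39.85 p [ 0.3915 -0.1571  0.2084] R [[0.976, 0.217, -0.001], [0.217, -0.976, 0.002], [-0.0, -0.002, -1.0]] F [ 0.  -0.6 -0.1] w 0.287 ff 50.0 q [-0.59 -0.11  1.92  0.    1.34  0.76]
12 [155, 142, 111, 84, 132, 140, 97, 139]
72 [44, 81, 121, 121, 179, 134, 136, 115]
132 [105, 100, 96, 96, 94, 202, 214, 187]
192 [111, 129, 131, 132, 96, 124, 125, 125]
252 [142, 138, 137, 136, 99, 130, 115, 73]
312 [108, 88, 92, 70, 120, 131, 152, 158]
```

Request:
move_arm(motion=[[0,0.006,-0.02,0,0,0,0.2],[0,0,-0.03,0,0,0,0.2],[0,0,-0.03,0,0,0,0.2],[0,0,-0.03,0,0,0,0.2],[0,0,0,0,0,0,0.2]])

```text
clock: 40.45
ee_pos: [0.3952, -0.1654, 0.3236]
orientation: [3.117, 0.34, 0.012]
force: [-0.2, -1.2, -0.0]
width: 0.287
finger_force: 50.0
```

```bash
python3 -c "
from h import *
st();go(.5585,-.153,.317,-77.5)"
```

```text
t 40.45 p [ 0.3952 -0.1654  0.3236] R [[0.976, 0.216, 0.008], [0.216, -0.976, -0.005], [0.007, 0.007, -1.0]] F [-0.2 -1.2 -0. ] w 0.287 ff 50.0 q [-0.6  -0.19  1.74  0.    1.58  0.75]
p [ 0.3952 -0.1654  0.3236] ydir -77.54 tilt 0.54 q1,q6 [-34.  43.]
turn z by -0.0007
shift (after turn) [0.1621 0.0232 0.0079]
```

Request:
move_arm(motion=[[0.033,0.0046,0,0,0,0,0.2],[0.033,0.0046,0,0,0,0,0.2],[0.033,0.0046,0,0,0,0,0.2],[0.033,0.0047,0,0,0,0,0.2],[0.032,0.0047,0,0,0,0,0.2]])

```text
clock: 40.95
ee_pos: [0.5589, -0.1507, 0.3168]
orientation: [-3.121, -0.341, 0.004]
force: [-0.4, -0.7, -0.3]
width: 0.29
finger_force: 50.0
```

Request:
move_arm(motion=[[0,0,0,0,0,0,0.2],[0,0,0,0,0,0,0.2],[0,0,0,0,0,0,0.2],[0,0,0,0,0,0,0.2],[0,0,0,0,0,0,0.2]])

```text
clock: 41.45
ee_pos: [0.5574, -0.1512, 0.3194]
orientation: [3.123, 0.34, 0.001]
force: [0.2, -0.1, 0.1]
width: 0.286
finger_force: 50.0
```

```bash
cat >> h.py <<'E'
def shaft():
    "shaft centre columns in the side view against the empty background, vs the vertical line through the TCP"
    s=monitor.sense(); p=s["ee_pos"]; d=snapshot("side"); bg=cv2.imread("pics/side0.png")
    D=cv2.absdiff(d["img"],bg).sum(2).astype(float)
    for z in (.08,.07,.06,.05,.04,.03,.02,.01,.004):
        u,v=proj(d,[[p[0],p[1],p[2]-.156+z]])[0]; r=D[int(round(v)),int(u)-9:int(u)+10]; w=np.where(r>40,r,0)
        print(z,"pred",u.round(1),round(v),"seen",(w@np.arange(int(u)-9,int(u)+10)/w.sum()).round(1) if w.sum() else None,int((w>0).sum()))
E
python3 -c "
from h import *
st();go(.5585,-.153,.317,-77.5);shaft()"
```

```text
t 41.45 p [ 0.5574 -0.1512  0.3194] R [[0.977, 0.215, 0.001], [0.215, -0.977, -0.0], [0.0, 0.0, -1.0]] F [ 0.2 -0.1  0.1] w 0.286 ff 50.0 q [-0.41  0.16  1.41 -0.    1.57  0.94]
p [ 0.5574 -0.1512  0.3194] ydir -77.56 tilt 0.03 q1,q6 [-24.  54.]
turn z by -0.001
shift (after turn) [0.0007 0.002  0.0024]
0.08 pred 279.2 145 seen 278.4 4
0.07 pred 279.3 149 seen 278.8 3
0.06 pred 279.4 152 seen 278.8 3
0.05 pred 279.5 156 seen 278.7 2
0.04 pred 279.6 159 seen 284.2 3
0.03 pred 279.7 162 seen 285.3 4
0.02 pred 279.8 166 seen 284.4 5
0.01 pred 279.9 169 seen 281.3 4
0.004 pred 279.9 171 seen 288.0 1
```

Request:
move_arm(motion=[[0.0005,0.0018,0.015,0,0,0,0.2],[0,0,0.012,0,0,0,0.2],[0,0,0.012,0,0,0,0.2],[0,0,0.013,0,0,0,0.2],[0,0,0.013,0,0,0,0.2]])

```text
clock: 42.0
ee_pos: [0.5586, -0.1525, 0.2522]
orientation: [-3.122, -0.342, 0.002]
force: [0.8, 0.3, 0.2]
width: 0.291
finger_force: 50.0
```

Request:
move_arm(motion=[[0,0,0.005,0,0,0,0.2],[0,0,0.004,0,0,0,0.2],[0,0,0.002,0,0,0,0.2],[0,0,0.002,0,0,0,0.2],[0,0,0,0,0,0,0.2]])

```text
clock: 42.5
ee_pos: [0.5591, -0.1527, 0.2412]
orientation: [3.123, 0.342, 0.001]
force: [-0.1, 0.6, -0.2]
width: 0.287
finger_force: 50.0
```

```bash
python3 -c "
from h import *
st()"
```

```text
t 42.5 p [ 0.5591 -0.1527  0.2412] R [[0.976, 0.216, 0.001], [0.216, -0.976, -0.0], [0.0, 0.0, -1.0]] F [-0.1  0.6 -0.2] w 0.287 ff 50.0 q [-0.42  0.21  1.51  0.    1.42  0.94]
```

No contact at 0.241, so this is b and not a. Pressing.

Request:
move_arm(motion=[[0,0,0.002,0,0,0,0.2],[0,0,0.002,0,0,0,0.2],[0,0,0.0015,0,0,0,0.2],[0,0,0.001,0,0,0,0.2],[0,0,0,0,0,0,0.2]])

```text
clock: 43.0
ee_pos: [0.5595, -0.1529, 0.2352]
orientation: [3.122, 0.342, 0.002]
force: [-0.0, 0.2, 4.1]
width: 0.287
finger_force: 50.0
```

Request:
move_arm(motion=[[0,0,0.001,0,0,0,0.2],[0,0,0.0005,0,0,0,0.2],[0,0,0,0,0,0,0.2],[0,0,0,0,0,0,0.2],[0,0,0,0,0,0,0.2]])

```text
clock: 43.5
ee_pos: [0.5597, -0.1529, 0.2349]
orientation: [3.122, 0.341, 0.003]
force: [-0.9, -0.0, 9.4]
width: 0.289
finger_force: 50.0
```

```bash
python3 -c "
from h import *
st()"
```

```text
t 43.5 p [ 0.5597 -0.1529  0.2349] R [[0.976, 0.216, 0.002], [0.216, -0.976, -0.001], [0.002, 0.001, -1.0]] F [-0.9 -0.   9.4] w 0.289 ff 50.0 q [-0.42  0.21  1.52  0.    1.41  0.94]
```

At the stop (b, 0.235). Holding, then retracting and turning again.

Request:
move_arm(motion=[[0,0,0,0,0,0,0.2],[0,0,0,0,0,0,0.2],[0,0,0,0,0,0,0.2],[0,0,0,0,0,0,0.2],[0,0,0,0,0,0,0.2]])

```text
clock: 44.0
ee_pos: [0.5597, -0.1529, 0.235]
orientation: [3.122, 0.341, 0.004]
force: [-0.7, 1.4, 8.4]
width: 0.288
finger_force: 50.0
```

Request:
move_arm(motion=[[0,0,-0.008,0,0,0,0.2],[0,0,-0.02,0,0,0,0.2],[0,0,-0.027,0,0,0,0.2],[0,0,-0.027,0,0,0,0.2],[0,0,0,0,0,0,0.2]])

```text
clock: 44.5
ee_pos: [0.5607, -0.1534, 0.3188]
orientation: [3.119, 0.341, 0.01]
force: [0.3, -0.1, -0.2]
width: 0.29
finger_force: 50.0
```

Request:
move_arm(motion=[[-0.029,0.0132,0,0,0,0,0.2],[-0.029,0.0132,0,0,0,0,0.2],[-0.029,0.0132,0,0,0,0,0.2],[-0.029,0.0132,0,0,0,0,0.2],[-0.028,0.0142,0,0,0,0,0.2]])

```text
clock: 45.0
ee_pos: [0.4309, -0.249, 0.3124]
orientation: [-3.12, -0.342, 0.004]
force: [0.7, -0.6, -1.3]
width: 0.288
finger_force: 50.0
```

Request:
move_arm(motion=[[0,0,0,0,0,0,0.2],[0,0,0.035,0,0,0,0.2],[0,0,0.035,0,0,0,0.2],[0,0,0,0,0,0,0.2],[0,0,0,0,0,0,0.2]])

```text
clock: 45.5
ee_pos: [0.4326, -0.2482, 0.2438]
orientation: [-3.12, -0.342, 0.003]
force: [0.5, -0.1, 0.5]
width: 0.287
finger_force: 50.0
```

```bash
python3 -c "
from h import *
st();go(*stn(234.5,.102),.208,-77.5)"
```

```text
t 45.5 p [ 0.4326 -0.2482  0.2438] R [[0.976, 0.217, -0.002], [0.217, -0.976, 0.002], [-0.002, -0.003, -1.0]] F [ 0.5 -0.1  0.5] w 0.287 ff 50.0 q [-0.69  0.03  1.7   0.    1.41  0.66]
p [ 0.4326 -0.2482  0.2438] ydir -77.48 tilt 0.19 q1,q6 [-40.  38.]
turn z by 0.0004
shift (after turn) [0.0013 0.0021 0.0358]
```

Request:
move_arm(motion=[[0.001,0.002,0.02,0,0,0,0.2],[0,0,0.0155,0,0,0,0.2],[0,0,0,0,0,0,0.2],[-0.0046,-0.0055,0,0,0,0,0.2],[-0.0042,-0.0058,0,0,0,0,0.2]])

```text
clock: 46.0
ee_pos: [0.4239, -0.2422, 0.2113]
orientation: [3.121, 0.342, 0.003]
force: [0.1, 0.3, -0.5]
width: 0.285
finger_force: 50.0
```

Request:
move_arm(motion=[[-0.0038,-0.006,0,0,0,0,0.2],[-0.0033,-0.0063,0,0,0,0,0.2],[-0.0029,-0.0065,0,0,0,0,0.2],[-0.0024,-0.0067,0,0,0,0,0.2],[-0.002,-0.0068,0,0,0,0,0.2]])

```text
clock: 46.5
ee_pos: [0.404, -0.216, 0.2116]
orientation: [3.114, 0.34, 0.009]
force: [2.0, -5.2, -2.0]
width: 0.286
finger_force: 50.0
```

Request:
move_arm(motion=[[-0.0015,-0.007,0,0,0,0,0.2],[-0.001,-0.0071,0,0,0,0,0.2],[-0.0005,-0.0071,0,0,0,0,0.2],[0,-0.0071,0,0,0,0,0.2],[0.0005,-0.0071,0,0,0,0,0.2]])

```text
clock: 47.0
ee_pos: [0.3917, -0.1788, 0.2099]
orientation: [3.123, 0.341, -0.001]
force: [0.5, -1.7, 1.3]
width: 0.287
finger_force: 50.0
```

Request:
move_arm(motion=[[0.001,-0.0071,0,0,0,0,0.2],[0.0015,-0.007,0,0,0,0,0.2],[0.002,-0.0068,0,0,0,0,0.2],[0,0,0,0,0,0,0.2],[0,0,0,0,0,0,0.2]])

```text
clock: 47.5
ee_pos: [0.3918, -0.1571, 0.2089]
orientation: [-3.121, -0.342, 0.001]
force: [-0.7, -0.2, -1.6]
width: 0.289
finger_force: 50.0
```

Request:
move_arm(motion=[[0,0.006,-0.02,0,0,0,0.2],[0,0,-0.03,0,0,0,0.2],[0,0,-0.03,0,0,0,0.2],[0,0,-0.028,0,0,0,0.2],[0,0,0,0,0,0,0.2]])

```text
clock: 48.0
ee_pos: [0.3954, -0.1652, 0.3217]
orientation: [3.118, 0.341, 0.011]
force: [-0.6, 0.2, -0.4]
width: 0.288
finger_force: 50.0
```

Request:
move_arm(motion=[[0.033,0.0048,0,0,0,0,0.2],[0.033,0.0048,0,0,0,0,0.2],[0.033,0.0048,0,0,0,0,0.2],[0.033,0.0048,0,0,0,0,0.2],[0.032,0.0048,0,0,0,0,0.2]])

```text
clock: 48.5
ee_pos: [0.5593, -0.1513, 0.315]
orientation: [-3.121, -0.341, 0.004]
force: [-0.2, 0.3, -0.6]
width: 0.286
finger_force: 50.0
```

Request:
move_arm(motion=[[0,0,0,0,0,0,0.2],[0,0,0,0,0,0,0.2],[0,0,0,0,0,0,0.2],[0,0,0,0,0,0,0.2],[0,0,0,0,0,0,0.2]])

```text
clock: 49.0
ee_pos: [0.5579, -0.152, 0.3178]
orientation: [3.123, 0.341, 0.001]
force: [-0.4, -1.0, 0.2]
width: 0.288
finger_force: 50.0
```

```bash
python3 -c "
from h import *
st();go(.5585,-.153,.317,-77.5);shaft()"
```

```text
t 49.0 p [ 0.5579 -0.152   0.3178] R [[0.976, 0.216, 0.0], [0.216, -0.976, -0.0], [0.0, 0.0, -1.0]] F [-0.4 -1.   0.2] w 0.288 ff 50.0 q [-0.42  0.16  1.41 -0.    1.57  0.94]
p [ 0.5579 -0.152   0.3178] ydir -77.55 tilt 0.03 q1,q6 [-24.  54.]
turn z by -0.0009
shift (after turn) [0.0004 0.0011 0.0008]
0.08 pred 279.0 146 seen 278.4 4
0.07 pred 279.1 149 seen 278.4 4
0.06 pred 279.2 153 seen 278.7 3
0.05 pred 279.4 156 seen 278.6 2
0.04 pred 279.5 160 seen 285.3 3
0.03 pred 279.6 163 seen 284.9 2
0.02 pred 279.7 166 seen 283.9 5
0.01 pred 279.8 170 seen 288.0 1
0.004 pred 279.8 172 seen 288.0 1
```

Request:
move_arm(motion=[[0.0004,0.001,0.015,0,0,0,0.2],[0,0,0.013,0,0,0,0.2],[0,0,0.013,0,0,0,0.2],[0,0,0.013,0,0,0,0.2],[0,0,0.013,0,0,0,0.2]])

```text
clock: 49.55
ee_pos: [0.5588, -0.1525, 0.2486]
orientation: [-3.122, -0.342, 0.002]
force: [-0.9, -0.1, -1.1]
width: 0.289
finger_force: 50.0
```

Request:
move_arm(motion=[[0,0,0.009,0,0,0,0.2],[0,0,0.006,0,0,0,0.2],[0,0,0.003,0,0,0,0.2],[0,0,0,0,0,0,0.2],[0,0,0,0,0,0,0.2]])

```text
clock: 50.05
ee_pos: [0.5596, -0.1529, 0.2331]
orientation: [3.122, 0.342, 0.002]
force: [-0.3, -0.0, -0.3]
width: 0.289
finger_force: 50.0
```

```bash
python3 -c "
from h import *
st()"
```

```text
t 50.05 p [ 0.5596 -0.1529  0.2331] R [[0.976, 0.216, 0.001], [0.216, -0.976, -0.0], [0.001, 0.001, -1.0]] F [-0.3 -0.  -0.3] w 0.289 ff 50.0 q [-0.42  0.21  1.52  0.    1.41  0.94]
```

Request:
move_arm(motion=[[0,0,0.002,0,0,0,0.2],[0,0,0.002,0,0,0,0.2],[0,0,0.002,0,0,0,0.2],[0,0,0.0015,0,0,0,0.2],[0,0,0,0,0,0,0.2]])

```text
clock: 50.55
ee_pos: [0.5597, -0.1529, 0.2257]
orientation: [3.122, 0.342, 0.002]
force: [-0.2, 0.0, 4.5]
width: 0.284
finger_force: 50.0
```

Request:
move_arm(motion=[[0,0,0.001,0,0,0,0.2],[0,0,0.001,0,0,0,0.2],[0,0,0,0,0,0,0.2],[0,0,0,0,0,0,0.2],[0,0,0,0,0,0,0.2]])

```text
clock: 51.05
ee_pos: [0.5599, -0.153, 0.2249]
orientation: [3.122, 0.342, 0.003]
force: [-1.1, 0.5, 9.1]
width: 0.292
finger_force: 50.0
```

```bash
python3 -c "
from h import *
st()"
```

```text
t 51.05 p [ 0.5599 -0.153   0.2249] R [[0.976, 0.216, 0.002], [0.216, -0.976, -0.001], [0.002, 0.001, -1.0]] F [-1.1  0.5  9.1] w 0.292 ff 50.0 q [-0.42  0.22  1.53  0.    1.39  0.94]
```

c is at its stop. Holding, then back to the block.

Request:
move_arm(motion=[[0,0,0,0,0,0,0.2],[0,0,0,0,0,0,0.2],[0,0,0,0,0,0,0.2],[0,0,0,0,0,0,0.2],[0,0,0,0,0,0,0.2]])

```text
clock: 51.55
ee_pos: [0.5599, -0.153, 0.2249]
orientation: [3.122, 0.342, 0.004]
force: [-1.1, -0.0, 8.0]
width: 0.285
finger_force: 50.0
```

Request:
move_arm(motion=[[0,0,-0.01,0,0,0,0.2],[0,0,-0.03,0,0,0,0.2],[0,0,-0.03,0,0,0,0.2],[0,0,-0.025,0,0,0,0.2],[0,0,0,0,0,0,0.2]])

```text
clock: 52.05
ee_pos: [0.5608, -0.1534, 0.3219]
orientation: [3.119, 0.341, 0.01]
force: [1.2, -0.2, 1.1]
width: 0.291
finger_force: 50.0
```

Request:
move_arm(motion=[[-0.0162,-0.0334,0,0,0,0,0.2],[-0.0162,-0.0334,0,0,0,0,0.2],[-0.0162,-0.0334,0,0,0,0,0.2],[-0.0162,-0.0334,0,0,0,0,0.2],[-0.0162,-0.0334,0,0,0,0,0.2]])

```text
clock: 52.55
ee_pos: [0.4417, -0.0059, 0.3154]
orientation: [-3.121, -0.341, 0.007]
force: [-0.3, 0.6, -0.8]
width: 0.287
finger_force: 50.0
```

Request:
move_arm(motion=[[-0.0162,-0.0333,0,0,0,0,0.2],[-0.0162,-0.0333,0,0,0,0,0.2],[0,0,0,0,0,0,0.2],[0,0,0,0,0,0,0.2],[0,0,0,0,0,0,0.2]])

```text
clock: 53.05
ee_pos: [0.398, 0.0503, 0.317]
orientation: [3.123, 0.341, -0.002]
force: [-0.6, -0.1, -1.1]
width: 0.286
finger_force: 50.0
```

```bash
python3 -c "
from h import *
st();go(.398,.0503,.290,-77.5);shaft()"
```

```text
t 53.05 p [0.398  0.0503 0.317 ] R [[0.976, 0.216, -0.002], [0.216, -0.976, -0.0], [-0.002, -0.0, -1.0]] F [-0.6 -0.1 -1.1] w 0.286 ff 50.0 q [-0.09 -0.24  1.8  -0.    1.58  1.26]
p [0.398  0.0503 0.317 ] ydir -77.55 tilt 0.09 q1,q6 [-5. 72.]
turn z by -0.0009
shift (after turn) [ 0.    -0.     0.027]
0.08 pred 332.7 179 seen 332.4 4
0.07 pred 332.6 183 seen 332.4 4
0.06 pred 332.5 187 seen 332.2 3
0.05 pred 332.5 191 seen 337.0 4
0.04 pred 332.4 195 seen 332.1 13
0.03 pred 332.3 198 seen 331.6 15
0.02 pred 332.3 202 seen 331.3 16
0.01 pred 332.2 206 seen 333.2 16
0.004 pred 332.1 208 seen 334.1 15
```

Aligned. Lowering into the hole, checking force on the way.

Request:
move_arm(motion=[[0,0,0.02,0,0,0,0.2],[0,0,0.02,0,0,0,0.2],[0,0,0.015,0,0,0,0.2],[0,0,0.01,0,0,0,0.2],[0,0,0,0,0,0,0.2]])

```text
clock: 53.6
ee_pos: [0.3973, 0.0503, 0.2512]
orientation: [-3.123, -0.339, 0.006]
force: [-0.7, 0.2, -0.0]
width: 0.29
finger_force: 50.0
```

```bash
python3 -c "
from h import *
st();go(.398,.0503,.168,-77.5)"
```

```text
t 53.6 p [0.3973 0.0503 0.2512] R [[0.977, 0.215, -0.004], [0.215, -0.977, 0.0], [-0.004, -0.001, -1.0]] F [-0.7  0.2 -0. ] w 0.29 ff 50.0 q [-0.09 -0.2   1.9  -0.    1.45  1.26]
p [0.3973 0.0503 0.2512] ydir -77.59 tilt 0.23 q1,q6 [-5. 72.]
turn z by -0.0016
shift (after turn) [0.001  0.0002 0.0832]
```

Request:
move_arm(motion=[[0,0,0.02,0,0,0,0.2],[0,0,0.02,0,0,0,0.2],[0,0,0.02,0,0,0,0.2],[0,0,0.014,0,0,0,0.2],[0,0,0.005,0,0,0,0.2]])

```text
clock: 54.1
ee_pos: [0.3977, 0.0506, 0.1732]
orientation: [-3.123, -0.341, 0.003]
force: [-0.8, 0.9, -1.1]
width: 0.289
finger_force: 50.0
```

Request:
move_arm(motion=[[0,0,0,0,0,0,0.2],[0,0,0.002,0,0,0,0.2],[0,0,0,0,0,0,0.2],[0,0,0,0,0,0,0.2],[0,0,0,0,0,0,0.2]])

```text
clock: 54.6
ee_pos: [0.3984, 0.0508, 0.1725]
orientation: [3.123, 0.342, 0.002]
force: [0.4, -0.3, -1.2]
width: 0.293
finger_force: 50.0
```

```bash
python3 -c "
from h import *
st()"
```

```text
t 54.6 p [0.3984 0.0508 0.1725] R [[0.976, 0.216, 0.001], [0.216, -0.976, -0.0], [0.001, 0.0, -1.0]] F [ 0.4 -0.3 -1.2] w 0.293 ff 50.0 q [-0.09 -0.12  2.    0.    1.26  1.26]
```

Request:
move_arm(motion=[[0,0,0.002,0,0,0,0.2],[0,0,0.002,0,0,0,0.2],[0,0,0.001,0,0,0,0.2],[0,0,0,0,0,0,0.2],[0,0,0,0,0,0,0.2]])

```text
clock: 55.1
ee_pos: [0.3983, 0.0508, 0.1679]
orientation: [3.123, 0.342, 0.001]
force: [-1.9, 0.2, 5.7]
width: 0.289
finger_force: 50.0
```

```bash
python3 -c "
from h import *
st()"
```

```text
t 55.1 p [0.3983 0.0508 0.1679] R [[0.976, 0.216, 0.0], [0.216, -0.976, -0.0], [0.0, 0.0, -1.0]] F [-1.9  0.2  5.7] w 0.289 ff 50.0 q [-0.09 -0.12  2.01 -0.    1.25  1.26]
```

Shoulder is resting on the block. Releasing and backing off.

Request:
move_arm(motion=[[0,0,0,0,0,0,0.5],[0,0,0,0,0,0,0.6],[0,0,0,0,0,0,0.6],[0,0,0,0,0,0,0.6],[0,0,-0.02,0,0,0,0.6]])

```text
clock: 55.6
ee_pos: [0.3955, 0.051, 0.1845]
orientation: [-3.122, -0.341, 0.01]
force: [0.6, -0.6, 0.5]
width: 0.597
finger_force: 0.0
```

Request:
move_arm(motion=[[0,0,-0.04,0,0,0,0.6],[0,0,-0.04,0,0,0,0.6],[0,0,-0.04,0,0,0,0.6],[0,-0.03,0,0,0,0,0.6],[0,-0.04,0,0,0,0,0.6]])

```text
clock: 56.1
ee_pos: [0.3841, 0.119, 0.3089]
orientation: [3.123, 0.335, 0.007]
force: [0.1, 0.4, -0.6]
width: 0.602
finger_force: 0.0
```

Request:
move_arm(motion=[[0,-0.04,0,0,0,0,0.6],[0,-0.04,0,0,0,0,0.6],[0,-0.04,0,0,0,0,0.6],[0,0,0,0,0,0,0.6],[0,0,0,0,0,0,0.6]])

```text
clock: 56.6
ee_pos: [0.3565, 0.2367, 0.3066]
orientation: [3.122, 0.345, -0.001]
force: [0.1, 0.1, -0.3]
width: 0.597
finger_force: 0.0
```

```bash
python3 -c "
from h import *
st()
t=snapshot('top');s=snapshot('side');bg={'t':cv2.imread('pics/top0.png'),'s':cv2.imread('pics/side0.png')}
# driver unchanged vs start in side view; bearing/tape unchanged in top view
print('driver diff',cv2.absdiff(s['img'],bg['s'])[190:235,324:342].mean(),'bearing',cv2.absdiff(t['img'],bg['t'])[258:286,192:220].mean(),'tape',cv2.absdiff(t['img'],bg['t'])[208:234,382:408].mean())
# bore centres (dark blob) near predicted cartridge tops
g=cv2.cvtColor(t['img'],cv2.COLOR_BGR2GRAY).astype(float)
for n,a,h in(('a',-107.5,.104),('b',-47.5,.094),('c',12.5,.084)):
  u,v=proj(t,[np.r_[stn(a),h]])[0]; U,V=int(round(u)),int(round(v)); w=g[V-6:V+7,U-6:U+7]; k=np.clip(100-w,0,None)
  yy,xx=np.mgrid[V-6:V+7,U-6:U+7]; m=(k*xx).sum()/k.sum(),(k*yy).sum()/k.sum(); print(n,'pred',(round(u,1),round(v,1)),'bore',np.round(m,1),'off mm',((onz(t,*m,h)[:2]-stn(a))*1000).round(1))
s=proj(s,[np.r_[stn(-107.5),.104]])
"
```

```text
t 56.6 p [0.3565 0.2367 0.3066] R [[0.976, 0.219, -0.0], [0.219, -0.976, -0.001], [-0.001, 0.001, -1.0]] F [ 0.1  0.1 -0.3] w 0.597 ff 0.0 q [ 0.38 -0.17  1.76 -0.    1.55  1.73]
driver diff 4.415637860082304 bearing 5.915816326530612 tape 3.7347140039447733
a pred (np.float64(358.9), np.float64(233.9)) bore [358.9 233.9] off mm [ 0. -0.]
b pred (np.float64(351.7), np.float64(208.7)) bore [351.5 209.7] off mm [-2.6  0.5]
c pred (np.float64(325.8), np.float64(201.7)) bore [326.1 200. ] off mm [ 4.5 -0.9]
```

```bash
python3 -c "
from h import *
t=snapshot('top');g=cv2.cvtColor(t['img'],cv2.COLOR_BGR2GRAY)
print(g[224:245:2,348:371:2]); print(g[200:221:2,340:364:2])
s=snapshot('side');gs=cv2.cvtColor(s['img'],cv2.COLOR_BGR2GRAY)
for a,h in((-107.5,.104),(-47.5,.094),(12.5,.084)):
  for z in(h,.06,.045):
    u,v=proj(s,[np.r_[stn(a),z]+[0,.019*(z<h),0]])[0].round().astype(int); print(a,z,gs[v,u-12:u+13:2])
"
```

```text
[[220 224 225 226 226 227 228 228 228 227 225 225]
 [225 221 224 226 222 218 219 222 227 228 228 228]
 [222 182 182 206 208 202 202 206 212 226 228 228]
 [221 189 158 198 182 141 146 188 203 221 227 228]
 [218 156 182 193 104  53  55 124 199 201 204 205]
 [183 113 185 190  77  49  49  85 190 194 182 181]
 [153 109 174 200 129  58  53 121 200 192 181 180]
 [160 107 126 193 194 168 167 191 199 182 179 178]
 [167 109 106 131 181 196 197 190 180 178 178 175]
 [187 166 107  96  99 117 145 167 177 180 181 168]
 [226 223 202 160 147 151 162 178 180 183 183 142]]
[[154 155 154 155 159 178 216 228 225 193 117 125]
 [155 153 155 155 150 167 196 223 227 227 203 118]
 [155 156 157 171 187 196 196 200 213 227 227 199]
 [153 157 168 195 188 146 136 177 203 217 227 224]
 [155 153 158 199 137  57  51  91 190 202 204 204]
 [148 116 154 201 122  49  48  59 184 199 177 180]
 [133 104 132 203 161  76  58 109 194 186 171 171]
 [180 124 108 170 199 179 171 192 197 167 177 164]
 [224 182 110 110 150 186 197 181 163 177 182 174]
 [224 219 160 100  95  99 106 130 175 181 180 179]
 [225 226 221 191 127 109 150 180 191 185 182 182]]
-107.5 0.104 [120 108  74 156 168 141 147 159 178  82  71  72  72]
-107.5 0.06 [230 232 227 164 138 152 154 147 134 105 175 229 230]
-107.5 0.045 [213 214 195 185 152 148 145 139 152 199 231 223 221]
-47.5 0.094 [159 163 171 173 167 128 135 143 186 160 164 152 113]
-47.5 0.06 [131  86  88 160 184 111 141 149 139 112 165 229 227]
-47.5 0.045 [122 121 118 106 102 101  99 131 145 167 203 214 214]
12.5 0.084 [109 103 106 127 142 102  98 118 181 156 118 154 146]
12.5 0.06 [223 224 226 171 135 147 151 147 136 122 137 198 229]
12.5 0.045 [205 206 201 147 109 139 130 129 142 143 178 225 228]
```

All the cartridges are seated in their nests and the driver is back in its block. Handing in.

```bash
python3 -c "
from cell import finish_job
print(finish_job())"
```

```text
the job is handed in; nothing more can be done
None
```

I handed the job in with cartridges a, b and c (d was absent) in their nests, each poppet pushed to its stop in that order, the screwdriver back in its block, and the bearing and tape unmoved; the hand-in gave no verdict.

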